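# Load, clamp and cover a bench shaker

## Robot

A 6-joint arm with a two-finger parallel gripper is mounted at the origin on the work surface. World frame = base frame: x ahead of the robot, y to its left, z up, the work surface at z = 0. Lengths are in m, angles in rad, forces in N, time in s.
With the tool pointing down it reaches from about 0.35 to 0.85 m from the base axis. Payload 8.1 kg.
Tool frame: the origin (TCP) lies at the very end of the fingers, on their centre line; the grasp point (between the pads) lies bot.hold_point_z behind it (bot.hold_point_z is the distance from the TCP to the grasp point, in m); y points along the fingers, x is the direction in which the jaws open and shut, and the axes are right-handed (so a half turn about y gives the same grasp; the last joint's range is limited). The gripper opens to 85 mm and grips with 20 to 120 N. Pads are 22 mm wide; open, the fingers measure 114 mm over their backs; the gripper's body (76 mm by 85 mm) begins 54 mm behind the grasp point. The pads swing forward as they close: fully open they stand 13 mm farther back than shut.
Start: joints at [-1.375, 0.13, 1.488, -0, 1.523, -0.085], TCP at [0.166, -0.576, 0.231] pointing down, gripper open.
Joint ranges: [-2.96, 2.96], [-0.89, 2.26], [0.02, 2.5], [-1.34, 4.48], [0, 2.73], [-2.66, 2.66]. Speed limits (rad/s): [2.39, 2.39, 2.79, 3.14, 3.14, 3.14].

## Interface

Orientations are given as a unit quaternion [x, y, z, w].
In Python, from rig import bot gives the robot as it stands. The module is installed in compiled form; this text tells all that it offers.
- The arm moves only by the shell command python3 -m inch 'ROWS' [OPENING]. ROWS is JSON, one flat list of numbers, 6 for each row, row after row: the shift along the tool's x, y, z in mm, then the turn, a rotation vector about the tool's x, y, z in rad. A call has 1 to 20 rows; each row is the pose to reach, as a shift and turn from the pose commanded when the call began, along the tool's axes at that moment; what a row does not reach only later rows make up. A row lasts 1/10 s, in which the tool goes at most 50 mm and 8.59 degrees, less where a joint would pass 70% of its speed; a pose out of reach is approached as far as the arm can. A call with a gripper value outside its range is refused whole. OPENING is the closure in counts, from 0 (fully open) to 255 (shut), set as the call begins (- or left out, the last holds). The fingers move at their own pace and stop on an object; the grip force is fixed at half the most. Time passes only in rows, so rows that repeat a pose let the fingers close. It gives the time, the measured TCP pose, the force and the opening at its end, in the units of the state.
- bot.get_obs(): the state, without advancing time (a new reading comes with each control period).
- bot.capture(name): name is "scene" or "top" or "wrist"; returns a dict with "pixels" (420x560x3 uint8, blue, green, red), "fov_y" (degrees; the focal length in pixels is half the picture's height over the tangent of half this angle, whatever the lens; pixels are square), "cx", "cy" (the principal point, pixels), "k1" (the pictures are not rectified: a ray, as slopes to the right and down, at radius r is drawn at 1 + k1 r^2 times it, then the intrinsics apply), "camera_from_world" (4x4, takes a point from world to camera coordinates). Camera axes: x right, y down, z forward; pixel columns grow to the right and rows downward; lengths in m; the calibration is good to about 2 mm. A picture is of the moment at which its call begins. There is no depth.
- bot.job_done(): hands the job in, once; it reports no verdict.
Trained networks look in a picture, given as the dict that the camera call returned (one of the last four; its "shot" number tells which), for a name from the list of things; names that differ only in an ending like _2 or _b are one class to them, and where a whole thing is asked for, a point or a joint stands for the part that bears it (a point fixed in the world has none). Each returns a list of dicts, best first, with "conf" (0 to 1); they miss things now and then, are a little off and sometimes report something else, mostly with a low value. They report only what shows in the picture. A call takes as long as a camera call. They do not tell look-alikes from the thing itself.
- bot.masks_of(picture, thing): "mask" (420x560 bool, what is visible of it).
- bot.tip_of(picture, thing): "xyz" ([x, y, z] in m, in world coordinates, good to about 4 mm: a listed point, or the origin of a listed thing).
The state is a dict: "time": time; "joints": joint angles; "joint_velocities": joint speeds; "effort": joint torques, N m; "position": TCP position; "tcp_rot": TCP orientation; "contact_force": force on the tool from outside, world axes, zero at the start; "ft_torque": the same for the moment, N m; "finger_gap": finger opening in m.
Only numpy, scipy, OpenCV 4.12 (cv2) and the standard library are available. Lean on these libraries where they do the work, as an engineer would, in place of code of your own. Each camera call takes 0.05 s, during which the arm holds its last target.

## Task

Load the bench shaker: flip up the cam lever, slide the clamp bar back and stand every squat amber jar upright in one row along the back rail. Slide the bar up snug so that it holds the jars against the rail and flip the lever down flat to lock it. Then put the clear lid on, fully seated all round, and leave the bottle and the tube rack alone.

Things in the scene. Friction and masses are not known exactly. Their poses are not given: they have to be found in the camera images.
- shaker: White bench shaker, fixed, on the left or right, a little turned. Origin on the bench under its platform's centre; x points away from its grey control panel (which faces the robot), z up. Housing 230 (x) x 280 (y), top (shoulder) at z 62; the panel adds 35 in -x, top z 50. A plinth 200 x 250 rises from the shoulder to the platform at z 80. mm throughout.
- row (a point): Point on the platform at the foot of the middle of the fixed back rail's face (shaker x 85, y 0, z 80 mm); axes as the shaker's. The rail faces -x, is 24 high, 12 thick, 218 long. Side guides along x at y -115 and +115, 12 wide, 22 high, leave 218 mm free between them. A jar held against the rail has its origin at x = -23 mm from here.
- lid_seat (a point): Centre of the shoulder on which the lid stands (shaker x 0, y 0, z 62 mm), axes as the shaker's: the seated lid's origin is here, its x axis parallel (either way round). The plinth inside it leaves the lid 4 mm to spare all round. The lid's ceiling is then 75 mm above the platform: jars fit under it, an upright lever does not.
- clamp_bar (a joint): Clear gap in m from rail face to clamp bar face, 0 to 0.092; grows as the bar slides towards the panel. Starts at 0.020 to 0.042. Free, it slides with about 2 N and stays; lever down, the cam's friction holds it. Bar between the guides, parallel to the rail: 12 mm thick behind its face, 24 high over the platform; end shoes run 78 mm back from the face over the guides, 28 high.
- bar_knob (a point): Centre of the black knob for sliding the bar, rigid on it: upright, round, 22 mm across, 24 high, top 56 above the platform (this point 45 above), on a bracket 55 mm behind the bar's face, 40 mm to shaker +y of its middle. Grip with fingers closing along shaker x, opened no wider than 42 mm, to clear the bar.
- cam_lever (a joint): Angle of the cam lever, rad: 0 = flat (locked), pointing to shaker +y behind the bar; 1.57 = upright (free); stop at 1.6. Its pivot is parallel to shaker x and rides on the bar's -y shoe. Stays where left. Takes up to about 8 N at its grip; the cam bites below about 0.7 rad. Starts at 0 to 0.05.
- lever_pivot (a point): Pivot axis of the cam lever: 34 mm above the platform, 55 mm behind the bar's front face, at shaker y -115 mm; moves with the bar.
- lever_grip (a point): Centre of the lever's black grip, 65 mm from the pivot: 26 mm long along the lever, 12 wide (along shaker x), 10 thick; lever end 78 mm from the pivot. Pinched with fingers closing along shaker x (opened no wider than 36 mm, to clear the bar) it turns between the pads as the lever swings.
- lid: Loose clear plastic lid with grey edge trims: open-bottomed box 216 (x) x 266 (y) mm, 97 high, walls 4, 0.55 kg, standing open side down on the bench on the other side of the work from the shaker. Origin at the centre of its lower edge; x across its short side, z up.
- lid_handle (a point): Centre of the lid's black handle bar, 129 mm above the lid's lower edge: 100 mm long along lid y, 14 wide (lid x), 12 thick, with 26 mm clear under it between its end posts. Pinch with the fingers closing along lid x.
- jar1: Squat amber sample jar with white label and white screw cap, 46 mm across, 56 high (cap 43 across, above 42), 0.08 to 0.17 kg, upright on the bench near the middle, jars roughly in a line along x, over 50 mm apart. Origin at the centre of its underside, z along its axis. Two to four jars are present, all alike.
- jar2: As jar1; None when absent.
- jar3: As jar1; None when absent.
- jar4: As jar1; None when absent.
- media_bottle: Glass bottle with a blue cap, 70 mm across, 150 mm high, upright on the bench beyond the work on the -y side; origin at the centre of its underside. To be left alone.
- tube_rack: White tube rack with red-capped tubes, 70 (x) by 156 (y) by 94 mm high, on the bench beyond the work on the +y side; origin at the centre of its underside. To be left alone.
There are look-alikes about, which are no part of the job. Leave any blue or green look-alike of the jar4 alone.

How it is judged:
On the way, in this order (a step that is already met when the one before it is completed fails the run):
1. the cam lever has been flipped up to free the clamp bar (value of joint cam_lever above 1.2 rad), for 0.2 s.
2. all jars stand upright in the row, the bar is snug against them and the cam lever is down, locked (x of jar1 in the frame of row between -0.028 and -0.018 m and y of jar1 in the frame of row between -0.1 and 0.1 m and z of jar1 in the frame of row between -0.004 and 0.006 m and angle between each of jar1, jar2, jar3, jar4's own z axis and vertical below 0.12 rad and x of jar2 in the frame of row between -0.028 and -0.018 m and y of jar2 in the frame of row between -0.1 and 0.1 m and z of jar2 in the frame of row between -0.004 and 0.006 m and x of jar3 in the frame of row between -0.028 and -0.018 m and y of jar3 in the frame of row between -0.1 and 0.1 m and z of jar3 in the frame of row between -0.004 and 0.006 m and x of jar4 in the frame of row between -0.028 and -0.018 m and y of jar4 in the frame of row between -0.1 and 0.1 m and z of jar4 in the frame of row between -0.004 and 0.006 m and value of joint clamp_bar between 0.043 and 0.049 m and value of joint cam_lever below 0.15 rad), for 0.3 s.
At the end, for the whole second after the job is handed in: Every jar stands upright on the platform against the back rail (within 5 mm); bar snug (gap 43 to 49 mm); lever down (below 0.15 rad); lid seated on the shoulder (centred within 7 mm, height within 4 mm, level, square within 0.1 rad); all at rest and released (all of step 2 and z of lid in the frame of shaker between 0.058 and 0.066 m and horizontal distance between lid and shaker below 0.007 m and angle between lid's own z axis and vertical below 0.04 rad and angle between the x axis of lid and the x axis of shaker, either way round below 0.1 rad and linear speed of each of lid, jar1, jar2, jar3, jar4 below 0.02 m/s); the robot touches nothing.
It fails at once if the bottle or the tube rack was moved or knocked over (distance of any of media_bottle, tube_rack from where it was at the start of the episode above 0.03 m or angle between media_bottle's own z axis and vertical above 0.3 rad).
Of jar1, jar2, jar3, jar4 only 2 to 4 are there at a start; the rules pass over those that are not, and their reading is None.
At some moment in a run one of jar1, jar2, jar3, jar4, lid may be knocked a few centimetres aside while the robot is not near it.
It also fails if it takes over 210 s, if anything falls off the work surface, if the arm or the gripper's body presses on something with over 40 N, if the wrist force passes 120 N, or if a joint passes its speed limit or range.

## Working session

There is one attempt and no reset: what is moved stays moved. The work goes in short steps, Python scripts to look and compute and a shell command to move; the robot and the scene stay as the last step left them, time stands still between calls to the robot, and variables do not carry over. Pictures are saved under pics/ and viewed, and the job is handed in when it is done.

```bash
mkdir -p pics; ls
cat > h.py <<'E'
import numpy as np,cv2
from rig import bot
from scipy.spatial.transform import Rotation as R
def shot(n,fn):
    p=bot.capture(n); cv2.imwrite('pics/'+fn,p['pixels']); return p
def K(p):
    f=p['pixels'].shape[0]/2/np.tan(np.radians(p['fov_y'])/2); return f
def proj(p,X):
    X=np.atleast_2d(X); T=np.array(p['camera_from_world']); c=X@T[:3,:3].T+T[:3,3]
    s=c[:,:2]/c[:,2:]; r2=(s**2).sum(1,keepdims=True); s=s*(1+p['k1']*r2)
    return s*K(p)+[p['cx'],p['cy']]
def ray(p,uv):
    uv=np.atleast_2d(np.float64(uv)); d=(uv-[p['cx'],p['cy']])/K(p); s=d.copy()
    for _ in range(20): s=d/(1+p['k1']*(s**2).sum(1,keepdims=True))
    T=np.array(p['camera_from_world']); o=-T[:3,:3].T@T[:3,3]
    return o,np.c_[s,np.ones(len(s))]@T[:3,:3]
def onz(p,uv,z):
    o,d=ray(p,uv); return o+d*((z-o[2])/d[:,2:])
def st():
    o=bot.get_obs(); print('t',round(o['time'],2),'pos',np.round(o['position'],4),'rot\n',np.round(R.from_quat(o['tcp_rot']).as_matrix(),3),'F',np.round(o['contact_force'],1),'gap',round(o['finger_gap'],4),'j',np.round(o['joints'],3)); return o
E
python3 - <<'E'
from h import *
st(); print(bot.hold_point_z)
for n in ("scene","top"):
    p=shot(n,n+'1.png')
    for t in ["shaker","bar_knob","lever_pivot","lever_grip","lid","lid_handle","jar1","media_bottle","tube_rack"]:
        for d in bot.tip_of(p,t): print(n,t,round(d['conf'],2),np.round(d['xyz'],4),np.round(proj(p,d['xyz'])[0]))
E
```

```text
pics
t 0.0 pos [ 0.1662 -0.5759  0.2302] rot
 [[ 0.277 -0.     0.961]
 [-0.961  0.002  0.277]
 [-0.002 -1.     0.   ]] F [ 0.4  0.6 -0.6] gap 0.0854 j [-1.375  0.131  1.489  0.     1.523 -0.085]
0.0187
scene shaker 0.77 [0.4772 0.2584 0.0037] [369. 322.]
scene lever_pivot 0.68 [0.4236 0.0046 0.0022] [325. 236.]
scene lever_pivot 0.67 [0.4841 0.1392 0.1128] [340. 258.]
scene lever_grip 0.74 [0.4754 0.2056 0.1158] [362. 278.]
scene lid_handle 0.9 [ 0.4522 -0.2654  0.1279] [262. 143.]
scene jar1 0.85 [ 0.4906 -0.0171 -0.0009] [298. 242.]
scene jar1 0.61 [ 0.5922 -0.0182 -0.0007] [264. 258.]
scene jar1 0.56 [0.4231 0.0055 0.0015] [325. 236.]
scene media_bottle 0.73 [ 0.7093 -0.1212 -0.0012] [203. 249.]
scene tube_rack 0.96 [0.6976 0.1733 0.0031] [265. 339.]
top shaker 0.65 [ 0.4792  0.259  -0.0006] [158. 248.]
top bar_knob 0.82 [0.4674 0.2973 0.1257] [131. 248.]
top lever_pivot 0.57 [0.4859 0.1408 0.115 ] [198. 241.]
top lever_grip 0.65 [0.4776 0.2113 0.1118] [168. 244.]
top lid 0.79 [ 0.4454 -0.2621 -0.0031] [360. 262.]
top lid_handle 0.71 [ 0.4507 -0.2608  0.1252] [369. 255.]
top jar1 0.78 [ 0.4884 -0.0164  0.0022] [265. 245.]
top jar1 0.73 [ 0.7086 -0.1206  0.0021] [304. 162.]
top jar1 0.51 [ 0.422   0.0123 -0.0006] [253. 271.]
top jar1 0.51 [ 0.5895 -0.0173 -0.0018] [265. 206.]
top jar1 0.51 [ 0.3376 -0.0053  0.0053] [260. 304.]
top media_bottle 0.65 [ 7.084e-01 -1.196e-01  2.000e-04] [304. 162.]
top tube_rack 0.76 [ 0.6983  0.1707 -0.0011] [194. 166.]
```

View images.

View pics/scene1.png

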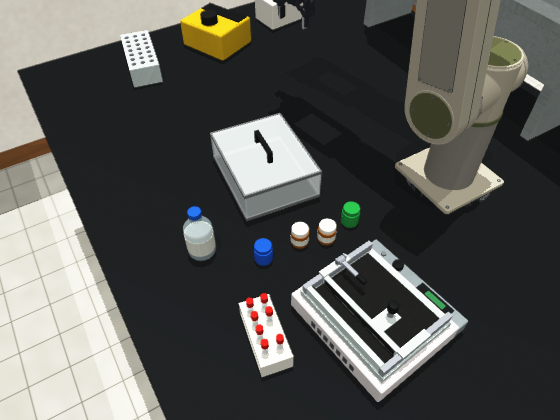

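View pics/top1.png

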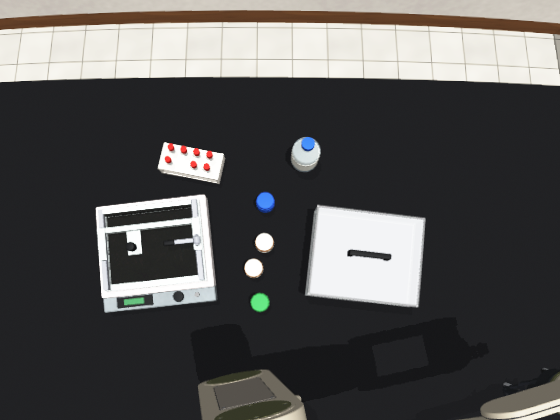

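Run:
```python
from h import *
a=cv2.imread('pics/scene1.png')[190:280,230:380]; b=cv2.imread('pics/top1.png')[185:320,85:285]
cv2.imwrite('pics/c1.png',np.vstack([cv2.resize(a,(600,360)),cv2.resize(cv2.imread('pics/top1.png')[235:280,235:285],(266,240))[:, :].repeat(1,1) if 0 else np.zeros((1,600,3),np.uint8)]))
cv2.imwrite('pics/c2.png',cv2.resize(b,None,fx=4,fy=4,interpolation=cv2.INTER_CUBIC))
```

```text
(no output)
```

View pics/c1.png

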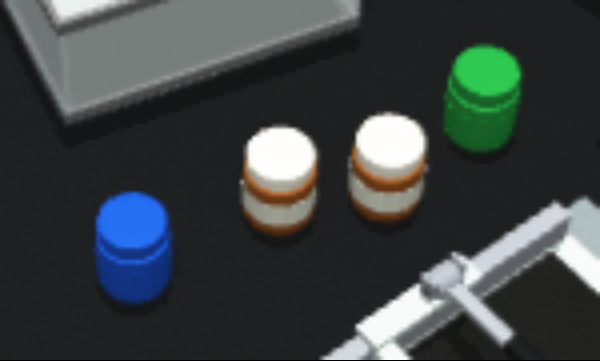

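View pics/c2.png

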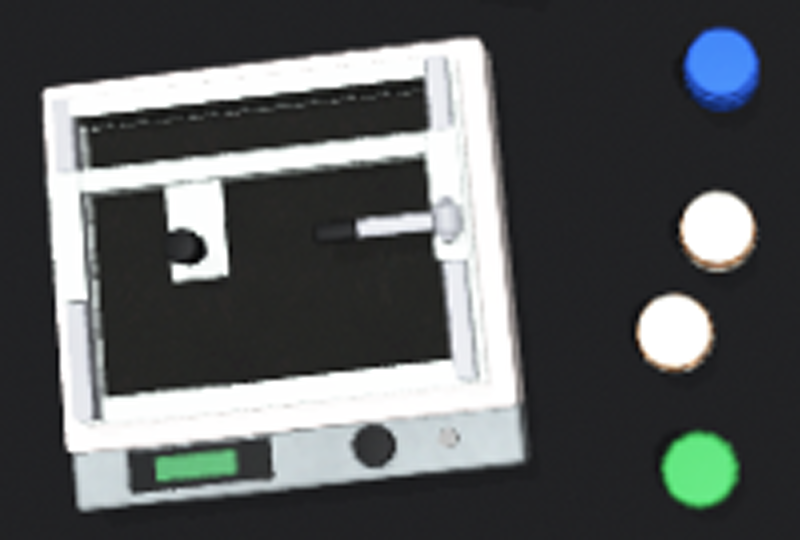

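```bash
cat >> h.py <<'E'
def sh(pose,P):
    x,y,a=pose; P=np.atleast_2d(np.float64(P)); c,s=np.cos(a),np.sin(a)
    return np.c_[x+c*P[:,0]-s*P[:,1],y+s*P[:,0]+c*P[:,1],P[:,2]]
E
python3 - <<'E'
from h import *
from scipy.optimize import least_squares
p=bot.capture('top'); q=bot.capture('scene')
uv=np.array([[43,90],[485,38],[522,402],[67,452]])/4+[85,185]-.375
C=np.array([[.115,.14,.062],[.115,-.14,.062],[-.115,-.14,.062],[-.115,.14,.062]])
print(np.round(onz(p,uv,.062),4))
r=least_squares(lambda v:(proj(p,sh(v,C))-uv).ravel(),[.478,.258,.0]); print(r.x,np.round(r.fun,2))
v=r.x
def draw(p,fn,x0,y0,w,h,s):
    im=cv2.resize(p['pixels'][y0:y0+h,x0:x0+w],None,fx=s,fy=s,interpolation=cv2.INTER_CUBIC)
    def poly(P,col):
        u=(proj(p,sh(v,P))-[x0,y0]+.5)*s-.5; cv2.polylines(im,[np.int32(np.round(u*16))],True,col,1,cv2.LINE_AA,4)
    poly(C,(0,0,255)); poly(C*[1,1,0],(0,255,0))
    poly([[.085,.109,.104],[.085,-.109,.104],[.097,-.109,.104],[.097,.109,.104]],(255,0,0))
    poly([[.1,.125,.08],[.1,-.125,.08],[-.1,-.125,.08],[-.1,.125,.08]],(255,0,255))
    cv2.imwrite('pics/'+fn,im)
draw(p,'d1.png',85,185,150,135,5); draw(q,'d2.png',280,230,200,170,4)
E
```

```text
[[0.5759 0.4089 0.062 ]
 [0.6089 0.1297 0.062 ]
 [0.3837 0.1031 0.062 ]
 [0.3509 0.3832 0.062 ]]
[0.47990993 0.25623752 0.11674716] [ 0.11 -0.74 -0.32 -0.62 -0.28  0.7   0.5   0.61]
```

View pics/d1.png

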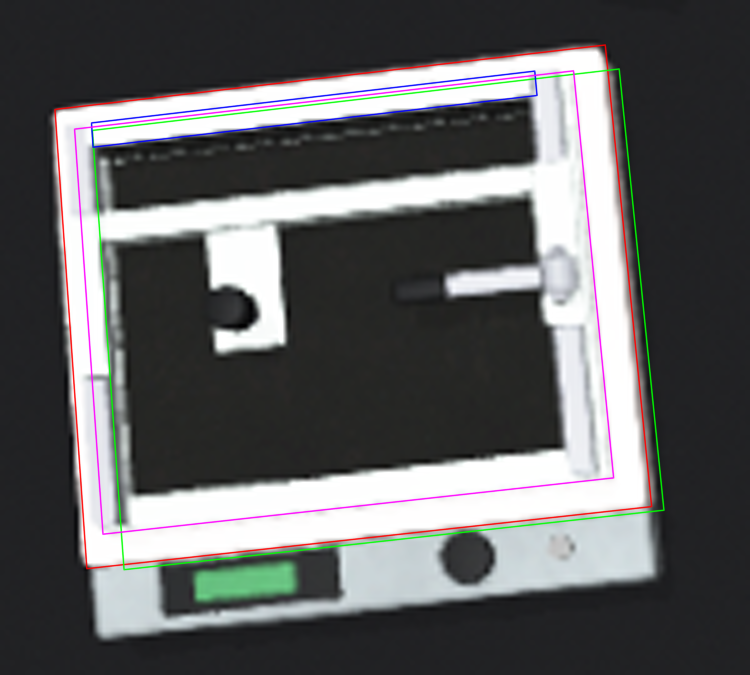

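View pics/d2.png

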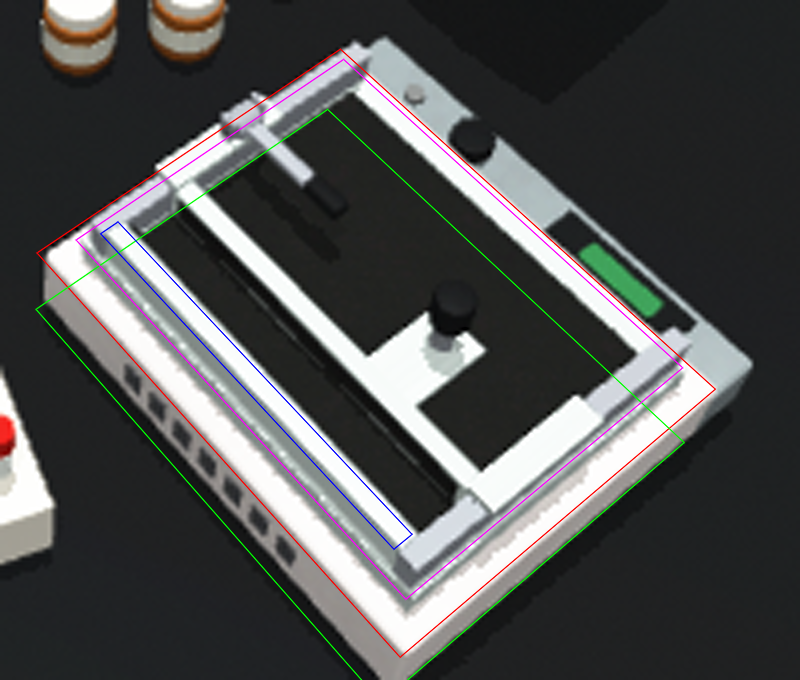

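```bash
cat >> h.py <<'E'
SH=np.array([0.480,0.2565,0.1167])
def to(pos,yaw):
    "shift (mm) and turn, in tool axes, to TCP pos with tool x at world yaw, tool y down"
    o=bot.get_obs(); A=R.from_quat(o['tcp_rot'])
    c,s=np.cos(yaw),np.sin(yaw)
    B=R.from_matrix(np.array([[c,0,-s],[s,0,c],[0,-1,0]]))
    d=A.inv().apply(np.array(pos)-o['position'])*1000; w=(A.inv()*B).as_rotvec()
    print('shift',np.round(d,1),'turn',np.round(w,3),'n>=',max(np.linalg.norm(d)/50,np.linalg.norm(w)/.15))
    return d,w
E
python3 - <<'E'
from h import *
to([.42,-.12,.30],.1167)
P=sh(SH,[[-.0085,-.05,.114]])[0]; print(P); to(P+[0,0,.09],.1167)
E
```

```text
shift [-368.3  -68.7  370.3] turn [ 0.    -1.407  0.   ] n>= 10.535769521803822
[0.47737958 0.20585039 0.114     ]
shift [-665.5   27.3  515.7] turn [ 0.    -1.407  0.   ] n>= 16.847995915704008
```

```bash
python3 -m inch '[-368,-69,370,0,-1.407,0, -368,-69,370,0,-1.407,0, -368,-69,370,0,-1.407,0, -368,-69,370,0,-1.407,0, -368,-69,370,0,-1.407,0, -368,-69,370,0,-1.407,0, -368,-69,370,0,-1.407,0, -368,-69,370,0,-1.407,0, -368,-69,370,0,-1.407,0, -368,-69,370,0,-1.407,0, -368,-69,370,0,-1.407,0, -665,27,516,0,-1.407,0, -665,27,516,0,-1.407,0, -665,27,516,0,-1.407,0, -665,27,516,0,-1.407,0, -665,27,516,0,-1.407,0, -665,27,516,0,-1.407,0, -665,27,516,0,-1.407,0, -665,27,516,0,-1.407,0, -665,27,516,0,-1.407,0]' 155
python3 - <<'E'
from h import *
st()
p=shot('wrist','w1.png'); q=bot.capture('top')
for t in ["bar_knob","lever_pivot","lever_grip"]:
  for n,pp in (('w',p),('t',q)):
    for d in bot.tip_of(pp,t): print(n,t,round(d['conf'],2),np.round(d['xyz'],4),np.round(proj(pp,d['xyz'])[0]))
for P in [[-.0085,-.05,.119],[-.0085,-.115,.114]]: print(proj(p,sh(SH,P)))
E
```

```text
time: 3.1
position: [0.4772, 0.2062, 0.2036]
tcp_rot: [0.706, 0.042, -0.043, -0.706]
contact_force: [-0.9, -0.2, -0.2]
finger_gap: 0.0335
t 3.1 pos [0.4772 0.2062 0.2036] rot
 [[ 0.993 -0.001 -0.119]
 [ 0.119 -0.001  0.993]
 [-0.002 -1.    -0.001]] F [-0.9 -0.2 -0.2] gap 0.0335 j [ 0.309 -0.071  1.744 -0.     1.47   0.19 ]
w bar_knob 0.72 [0.4691 0.2973 0.1264] [280.  91.]
t bar_knob 0.61 [0.465  0.2964 0.1224] [131. 249.]
t bar_knob 0.18 [0.4803 0.2568 0.0588] [154. 245.]
t bar_knob 0.15 [ 0.6937  0.1745 -0.0009] [192. 167.]
w lever_pivot 0.84 [0.4842 0.1414 0.1146] [275. 280.]
t lever_pivot 0.61 [0.4843 0.1403 0.1147] [198. 241.]
w lever_grip 0.71 [0.4818 0.2047 0.1156] [282. 213.]
w lever_grip 0.15 [0.6955 0.1721 0.0012] [444. 228.]
[[276.39770786 212.67471515]]
[[276.1506106  280.27020672]]
```

View pics/w1.png

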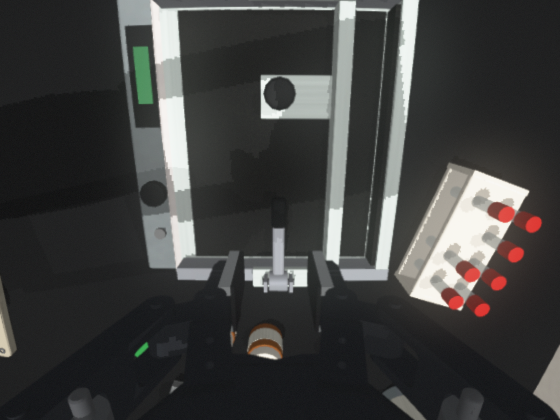

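```bash
python3 -m inch '[2,50,0,0,0,0, 2,90,0,0,0,0, 2,108,0,0,0,0, 2,108,0,0,0,0]' 155; python3 -m inch '[0,0,0,0,0,0, 0,0,0,0,0,0, 0,0,0,0,0,0, 0,0,0,0,0,0, 0,0,0,0,0,0]' 255
python3 - <<'E'
from h import *
p=shot('wrist','w2.png');shot('scene','s2.png')
E
```

```text
time: 3.9
position: [0.4771, 0.2044, 0.0927]
tcp_rot: [0.706, 0.039, -0.043, -0.705]
contact_force: [-0.1, -0.8, 0.1]
finger_gap: 0.0336
time: 4.4
position: [0.482, 0.206, 0.0984]
tcp_rot: [-0.706, -0.043, 0.04, 0.706]
contact_force: [5.2, -0.3, -0.8]
finger_gap: 0.0107
```

View pics/w2.png

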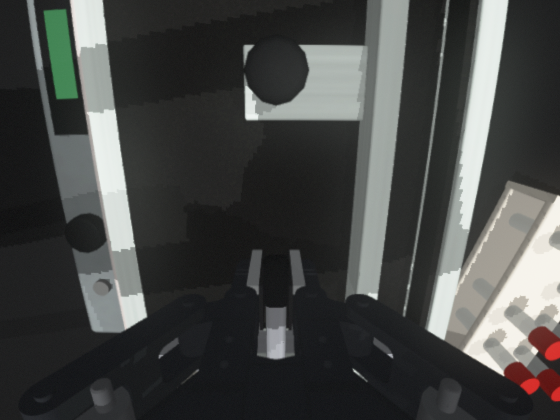

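```bash
python3 -m inch '[0,-5,0,0,0,0, 0,-10,-1,0,0,0, 0,-15,-2,0,0,0, 0,-19,-3,0,0,0, 0,-24,-5,0,0,0, 0,-28,-7,0,0,0, 0,-33,-9,0,0,0, 0,-37,-11,0,0,0, 0,-44,-17,0,0,0, 0,-51,-25,0,0,0, 0,-56,-33,0,0,0, 0,-61,-41,0,0,0, 0,-63,-51,0,0,0, 0,-65,-58,0,0,0, 0,-65,-62,0,0,0, 0,-65,-63,0,0,0, 0,-65,-63,0,0,0, 0,-65,-63,0,0,0]' 255
python3 - <<'E'
from h import *
st();p=shot('scene','s3.png'); cv2.imwrite('pics/s3c.png',cv2.resize(p['pixels'][180:400,260:500],None,fx=2.5,fy=2.5))
E
```

```text
time: 6.3
position: [0.488, 0.1434, 0.1625]
tcp_rot: [-0.706, -0.042, 0.041, 0.706]
contact_force: [-2.0, 3.6, 1.5]
finger_gap: 0.009
t 6.3 pos [0.488  0.1434 0.1625] rot
 [[ 0.993  0.002 -0.117]
 [ 0.117  0.     0.993]
 [ 0.002 -1.     0.   ]] F [-2.   3.6  1.5] gap 0.009 j [ 0.185 -0.077  1.826  0.     1.39   0.068]
```

View pics/s3c.png

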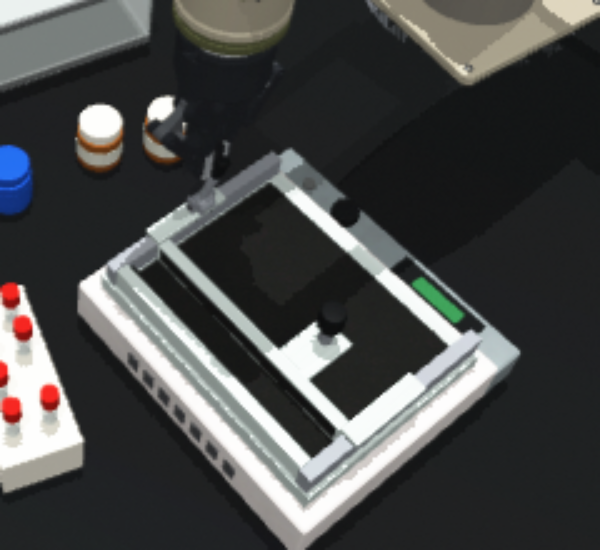

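```bash
python3 -m inch '[0,0,0,0,0,0, 0,0,0,0,0,0, 0,-30,0,0,0,0, 0,-70,0,0,0,0, 0,-70,50,0,0,0, 0,-70,100,0,0,0, 0,-70,140,0,0,0, 0,-60,155,0,0,0, 0,-30,155,0,0,0]' 155
python3 - <<'E'
from h import *
st();p=shot('wrist','w3.png');q=bot.capture('top')
for n,pp in (('w',p),('t',q)):
  for t in ["bar_knob","lever_pivot"]:
    for d in bot.tip_of(pp,t): print(n,t,round(d['conf'],2),np.round(d['xyz'],4),np.round(proj(pp,d['xyz'])[0]))
E
```

```text
time: 7.25
position: [0.4707, 0.2999, 0.194]
tcp_rot: [-0.705, -0.045, 0.04, 0.707]
contact_force: [0.6, 0.2, 0.8]
finger_gap: 0.0336
t 7.25 pos [0.4707 0.2999 0.194 ] rot
 [[ 0.993  0.006 -0.12 ]
 [ 0.12   0.003  0.993]
 [ 0.006 -1.     0.002]] F [0.6 0.2 0.8] gap 0.0336 j [ 0.476  0.031  1.661 -0.     1.443  0.356]
w bar_knob 0.82 [0.4719 0.2973 0.1285] [277. 224.]
t bar_knob 0.66 [0.4669 0.2973 0.1241] [131. 248.]
t lever_pivot 0.57 [0.4876 0.1423 0.1133] [197. 240.]
```

View pics/w3.png

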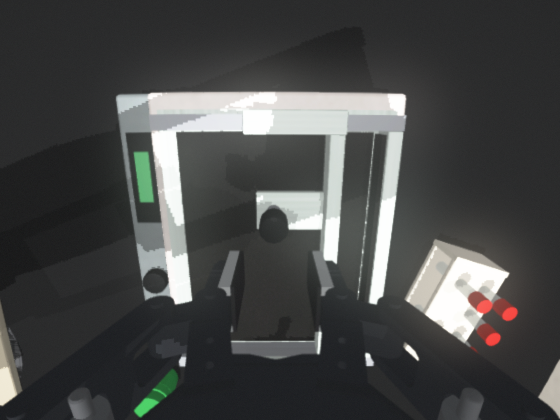

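```bash
python3 -m inch '[-1,40,-1,0,0,0, -1,70,-2,0,0,0, -1,82,-2,0,0,0, -1,82,-2,0,0,0]' 155; python3 -m inch '[0,0,0,0,0,0, 0,0,0,0,0,0, 0,0,0,0,0,0, 0,0,0,0,0,0]' 255;  python3 -m inch '[-10,0,0,0,0,0, -20,0,0,0,0,0, -30,0,0,0,0,0, -40,0,0,0,0,0, -50,0,0,0,0,0, -53,0,0,0,0,0, -53,0,0,0,0,0, -53,0,0,0,0,0]' 255
python3 - <<'E'
from h import *
st();p=shot('wrist','w4.png');q=shot('scene','s4.png')
cv2.imwrite('pics/s4c.png',cv2.resize(q['pixels'][180:400,260:500],None,fx=2.5,fy=2.5))
E
```

```text
time: 7.95
position: [0.4678, 0.2941, 0.1084]
tcp_rot: [0.706, 0.04, -0.042, -0.706]
contact_force: [-0.1, 0.1, 0.3]
finger_gap: 0.0333
time: 8.35
position: [0.4695, 0.2952, 0.1112]
tcp_rot: [-0.706, -0.042, 0.04, 0.706]
contact_force: [0.2, -3.2, 5.9]
finger_gap: 0.0198
time: 9.15
position: [0.4162, 0.289, 0.1112]
tcp_rot: [-0.706, -0.042, 0.041, 0.706]
contact_force: [-1.3, -4.8, 10.4]
finger_gap: 0.0198
t 9.15 pos [0.4162 0.289  0.1112] rot
 [[ 0.993  0.002 -0.117]
 [ 0.117  0.001  0.993]
 [ 0.003 -1.     0.   ]] F [-1.3 -4.8 10.4] gap 0.0198 j [ 5.060e-01 -3.300e-02  1.881e+00 -1.000e-03  1.290e+00  3.890e-01]
```

View pics/s4c.png

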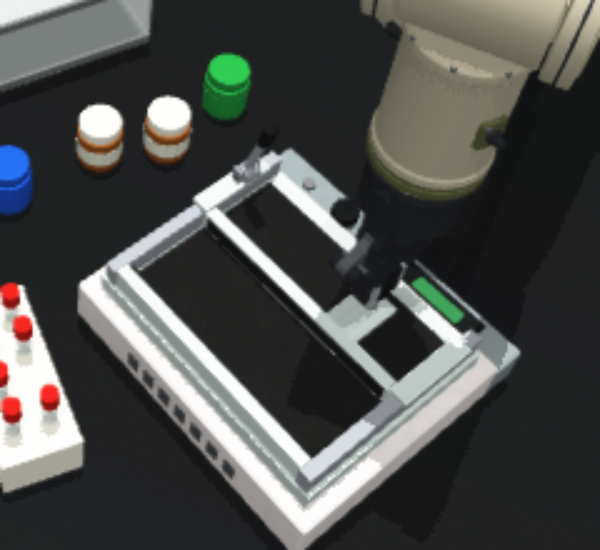

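```bash
python3 -m inch '[0,0,0,0,0,0, 0,0,0,0,0,0, 0,-50,0,0,0,0, 0,-100,0,0,0,0, 0,-150,0,0,0,0]' 155
python3 - <<'E'
from h import *
st()
for n in('top','scene'):
    p=shot(n,n+'5.png')
    for t in ["jar1","bar_knob","lid","lid_handle"]:
        for d in bot.tip_of(p,t): print(n,t,round(d['conf'],2),np.round(d['xyz'],4),np.round(proj(p,d['xyz'])[0]))
to([.488,-.017,.22],1.687)
E
```

```text
time: 9.75
position: [0.4147, 0.2887, 0.2604]
tcp_rot: [0.706, 0.041, -0.042, -0.706]
contact_force: [0.8, 0.1, 0.0]
finger_gap: 0.0334
t 9.75 pos [0.4147 0.2887 0.2604] rot
 [[ 0.993 -0.001 -0.117]
 [ 0.117 -0.     0.993]
 [-0.001 -1.    -0.   ]] F [0.8 0.1 0. ] gap 0.0334 j [ 5.060e-01 -1.370e-01  1.702e+00  1.000e-03  1.578e+00  3.890e-01]
top jar1 0.88 [ 0.5924 -0.0173 -0.0036] [265. 205.]
top jar1 0.8 [ 0.4879 -0.0197  0.0011] [266. 245.]
top jar1 0.7 [ 0.3416 -0.004   0.0069] [260. 303.]
top jar1 0.66 [ 0.4262  0.016  -0.0014] [252. 269.]
top bar_knob 0.65 [0.4126 0.2938 0.1224] [132. 271.]
top lid 0.8 [ 0.4489 -0.2641 -0.001 ] [361. 260.]
top lid_handle 0.57 [ 0.4475 -0.2627  0.1287] [370. 256.]
scene jar1 0.95 [ 0.4903 -0.0157  0.0006] [299. 242.]
scene jar1 0.86 [ 0.5941 -0.0203 -0.0053] [263. 259.]
scene jar1 0.83 [ 3.424e-01 -2.100e-03 -1.000e-04] [349. 222.]
scene jar1 0.8 [0.4249 0.0066 0.0026] [325. 237.]
scene jar1 0.45 [0.564  0.2651 0.0759] [342. 328.]
scene jar1 0.24 [ 0.4555 -0.2682  0.125 ] [261. 143.]
scene bar_knob 0.67 [0.419  0.2935 0.1176] [410. 296.]
scene lid 0.75 [ 0.4485 -0.2569 -0.0011] [266. 178.]
scene lid_handle 0.64 [ 0.4544 -0.2683  0.1273] [261. 142.]
shift [  37.    37.8 -311.8] turn [-1.00e-03 -1.57e+00 -3.00e-03] n>= 10.46627057463846
```

```bash
python3 -m inch '[37,38,-312,0,-1.57,0, 37,38,-312,0,-1.57,0, 37,38,-312,0,-1.57,0, 37,38,-312,0,-1.57,0, 37,38,-312,0,-1.57,0, 37,38,-312,0,-1.57,0, 37,38,-312,0,-1.57,0, 37,38,-312,0,-1.57,0, 37,38,-312,0,-1.57,0, 37,38,-312,0,-1.57,0, 37,38,-312,0,-1.57,0, 37,38,-312,0,-1.57,0]' 45
cat >> h.py <<'E'
def caps(p,seeds,z=.056):
    g=p['pixels'].min(2); out=[]
    n,l,s,c=cv2.connectedComponentsWithStats(np.uint8(g>150))
    for q in seeds:
        u=proj(p,[q[0],q[1],z])[0]; i=[k for k in range(1,n) if s[k,4]>40 and np.hypot(*(c[k]-u))<20]
        for k in i: print('cap',s[k],np.round(c[k],1),np.round(onz(p,c[k],z),4))
E
python3 - <<'E'
from h import *
st()
p=shot('wrist','w6.png')
for d in bot.tip_of(p,'jar1'): print(round(d['conf'],2),np.round(d['xyz'],4),np.round(proj(p,d['xyz'])[0]))
caps(p,[[.489,-.017],[.424,.01]])
p=bot.capture('top'); caps(p,[[.489,-.017],[.424,.01]])
p=bot.capture('scene'); caps(p,[[.489,-.017],[.424,.01]])
E
```

```text
time: 11.45
position: [0.4883, -0.0169, 0.2203]
tcp_rot: [-0.468, -0.529, 0.53, 0.469]
contact_force: [-0.3, 0.0, -0.1]
finger_gap: 0.0706
t 11.45 pos [ 0.4883 -0.0169  0.2203] rot
 [[-0.121 -0.002 -0.993]
 [ 0.993  0.    -0.121]
 [ 0.001 -1.     0.002]] F [-0.3  0.  -0.1] gap 0.0706 j [-0.14  -0.168  1.803  0.     1.508 -1.832]
0.95 [ 0.4218  0.0126 -0.0016] [308. 128.]
0.82 [ 0.3461 -0.0068  0.0013] [301.  57.]
0.66 [ 0.5928 -0.017   0.001 ] [267. 256.]
0.64 [ 0.4939 -0.0148 -0.0023] [278. 184.]
cap [ 256  171   40   39 1234] [275.5 190.2] [[ 0.4878 -0.0182  0.056 ]]
cap [ 288  111   43   44 1412] [308.9 132.5] [[0.4245 0.008  0.056 ]]
cap [256 242  17   9 102] [264.2 245.8] [[ 0.4804 -0.0159  0.056 ]]
cap [245 259  18  18 247] [253.2 267.4] [[0.4274 0.0109 0.056 ]]
cap [292 222  17  16 207] [299.8 228.8] [[ 0.4908 -0.0132  0.056 ]]
cap [319 218  17  16 195] [327.3 225.3] [[0.4264 0.0123 0.056 ]]
```

View pics/w6.png

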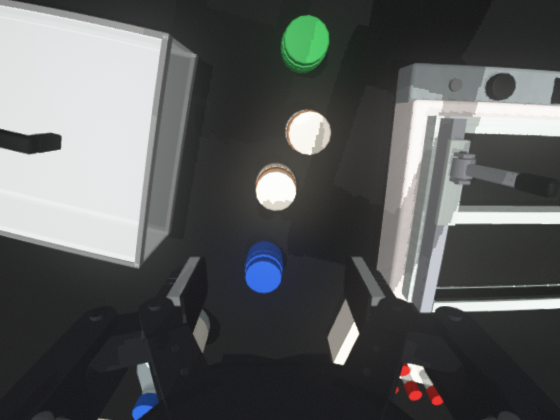

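```bash
python3 -m inch '[0,50,0,0,0,0, 1,100,-1,0,0,0, 1,150,-1,0,0,0, 1,190,-1,0,0,0, 1,210,-1,0,0,0, 1,210,-1,0,0,0]' 45; python3 -m inch '[0,0,0,0,0,0, 0,0,0,0,0,0, 0,0,0,0,0,0, 0,0,0,0,0,0, 0,0,0,0,0,0]' 255
python3 - <<'E'
from h import *
st()
p=shot('wrist','w7.png')
E
```

```text
time: 12.25
position: [0.486, -0.0151, 0.0073]
tcp_rot: [-0.468, -0.526, 0.529, 0.473]
contact_force: [-1.0, 0.2, 0.4]
finger_gap: 0.0699
time: 12.75
position: [0.4916, -0.0159, 0.0134]
tcp_rot: [0.471, 0.529, -0.527, -0.469]
contact_force: [-0.9, -0.1, 7.4]
finger_gap: 0.0449
t 12.75 pos [ 0.4916 -0.0159  0.0134] rot
 [[-0.116  0.004 -0.993]
 [ 0.993 -0.    -0.116]
 [-0.001 -1.    -0.004]] F [-0.9 -0.1  7.4] gap 0.0449 j [-0.137  0.065  1.981  0.     1.091 -1.823]
```

View pics/w7.png

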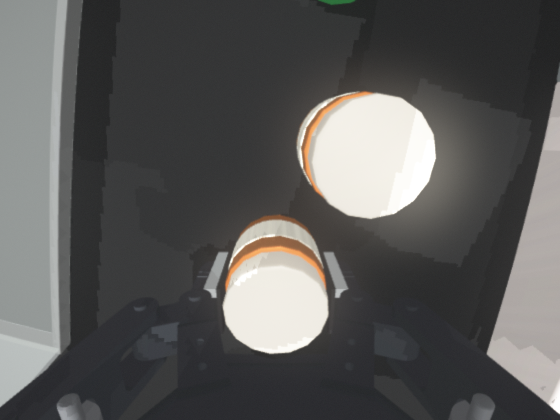

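```bash
python3 -m inch '[0,-50,0,0,0,0, 0,-100,0,0,0,0, 0,-150,0,0,0,0, 0,-200,0,0,0,0, 0,-230,0,0,0,0, 0,-230,0,0,0,0]' 255
python3 - <<'E'
from h import *
st()
p=shot('wrist','w8.png'); q=bot.capture('scene')
P=sh(SH,[.057,.05,.24])[0]; print(P); to(P,1.687)
for n,pp in(('w',p),('s',q)):
 for d in bot.tip_of(pp,'jar1'): print(n,round(d['conf'],2),np.round(d['xyz'],4),np.round(proj(pp,d['xyz'])[0]))
E
```

```text
time: 13.4
position: [0.4927, -0.0161, 0.2484]
tcp_rot: [0.473, 0.53, -0.526, -0.467]
contact_force: [0.9, 0.2, -1.3]
finger_gap: 0.044
t 13.4 pos [ 0.4927 -0.0161  0.2484] rot
 [[-0.116  0.011 -0.993]
 [ 0.993 -0.002 -0.116]
 [-0.003 -1.    -0.011]] F [ 0.9  0.2 -1.3] gap 0.044 j [-0.137 -0.181  1.763  0.     1.548 -1.824]
[0.53079054 0.31279673 0.24      ]
shift [321.6   2.4 -78.4] turn [ 0.002 -0.    -0.001] n>= 6.620984542727605
w 0.91 [0.422  0.0097 0.0008] [304. 121.]
w 0.67 [ 0.4951 -0.0128  0.2325] [283. 256.]
w 0.59 [ 0.3458 -0.0057  0.003 ] [300.  54.]
s 0.95 [0.4219 0.0094 0.0056] [327. 236.]
s 0.71 [ 0.5977 -0.0196 -0.    ] [261. 258.]
s 0.7 [ 0.4914 -0.0148  0.2288] [301. 179.]
s 0.7 [ 3.432e-01 -6.100e-03 -1.000e-04] [348. 221.]
```

View pics/w8.png

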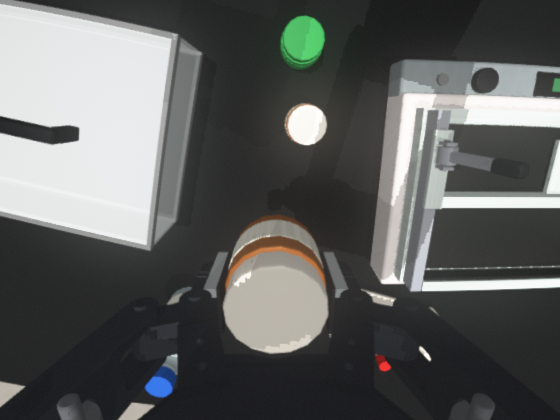

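```bash
python3 -m inch '[46,0,-11,0,0,0, 92,0,-22,0,0,0, 138,0,-34,0,0,0, 184,0,-45,0,0,0, 230,0,-56,0,0,0, 276,0,-68,0,0,0, 322,0,-78,0,0,0, 322,0,-78,0,0,0, 322,0,-78,0,0,0]' 255
python3 - <<'E'
from h import *
st()
P=sh(SH,[.057,.05,.24])[0]; to(P,1.687)
p=shot('wrist','w9.png'); q=shot('scene','s9.png')
for n,pp in(('w',p),('s',q)):
 for d in bot.tip_of(pp,'jar1'): print(n,round(d['conf'],2),np.round(d['xyz'],4),np.round(proj(pp,d['xyz'])[0]))
E
```

```text
time: 14.5
position: [0.5285, 0.3138, 0.2383]
tcp_rot: [-0.469, -0.527, 0.53, 0.47]
contact_force: [0.5, -0.6, -0.2]
finger_gap: 0.0448
t 14.5 pos [0.5285 0.3138 0.2383] rot
 [[-0.118 -0.004 -0.993]
 [ 0.993 -0.002 -0.118]
 [-0.002 -1.     0.004]] F [ 0.5 -0.6 -0.2] gap 0.0448 j [ 0.453  0.171  1.43  -0.     1.545 -1.237]
shift [-1.2 -1.7 -2.2] turn [-0.004  0.002 -0.002] n>= 0.060856804990196765
w 0.88 [0.5309 0.3126 0.2222] [275. 256.]
w 0.74 [ 0.5937 -0.0165 -0.0009] [ 35. 197.]
w 0.56 [4.247e-01 1.340e-02 3.000e-04] [44. 68.]
s 0.76 [0.4219 0.0086 0.0016] [326. 237.]
s 0.71 [0.5273 0.3136 0.2224] [382. 301.]
s 0.59 [ 3.413e-01 -4.400e-03 -2.000e-04] [349. 222.]
s 0.58 [ 0.5987 -0.0182 -0.0022] [261. 260.]
```

View pics/w9.png

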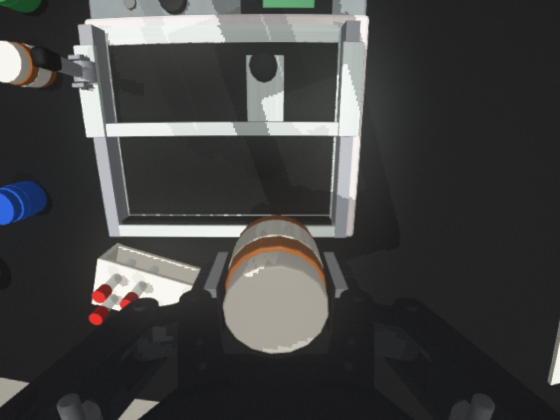

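```bash
python3 -m inch '[0,50,-1,0,0,0, 0,90,-2,0,0,0, 0,120,-2,0,0,0, 0,135,-2,0,0,0, 0,142,-2,0,0,0, 0,147,-2,0,0,0, 0,147,-2,0,0,0]' 255
python3 - <<'E'
from h import *
st()
p=shot('scene','s10.png'); cv2.imwrite('pics/s10c.png',cv2.resize(p['pixels'][180:400,260:500],None,fx=2.5,fy=2.5))
E
```

```text
time: 15.4
position: [0.5327, 0.3136, 0.0955]
tcp_rot: [0.47, 0.529, -0.528, -0.47]
contact_force: [0.6, 0.1, -0.7]
finger_gap: 0.0445
t 15.4 pos [0.5327 0.3136 0.0955] rot
 [[-0.116  0.002 -0.993]
 [ 0.993  0.001 -0.116]
 [ 0.001 -1.    -0.002]] F [ 0.6  0.1 -0.7] gap 0.0445 j [ 0.449  0.277  1.576 -0.     1.288 -1.238]
```

View pics/s10c.png

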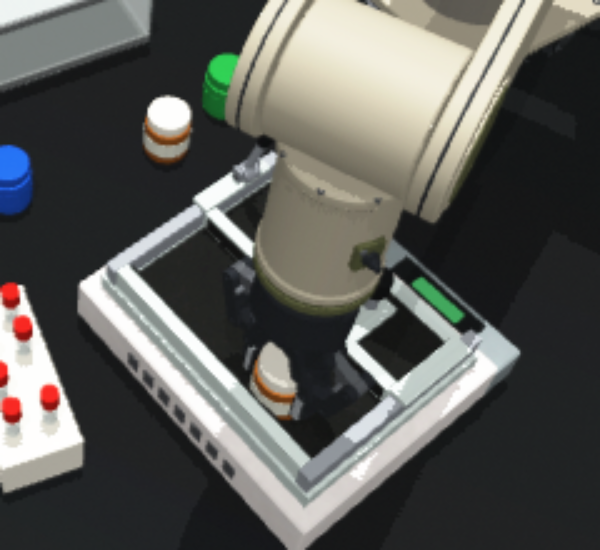

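```bash
python3 -m inch '[0,1,0,0,0,0, 0,2,0,0,0,0, 0,2,0,0,0,0]' 255;python3 -m inch '[0,1,0,0,0,0, 0,2,0,0,0,0, 0,2,0,0,0,0]' 255
```

```text
time: 15.75
position: [0.5326, 0.3138, 0.0935]
tcp_rot: [0.47, 0.529, -0.528, -0.47]
contact_force: [0.4, 0.6, 3.1]
finger_gap: 0.0446
time: 16.05
position: [0.5326, 0.3139, 0.0934]
tcp_rot: [0.47, 0.529, -0.528, -0.47]
contact_force: [-7.5, -3.6, 17.4]
finger_gap: 0.0447
```

```bash
python3 -m inch '[0,-1,0,0,0,0, 0,-2,0,0,0,0, 0,-2,0,0,0,0, 0,-2,0,0,0,0]' 75; python3 -m inch '[0,-20,0,0,0,0, 0,-60,0,0,0,0, 0,-110,0,0,0,0, 0,-160,0,0,0,0, 0,-160,0,0,0,0]' 75
python3 - <<'E'
from h import *
st()
p=shot('wrist','w11.png'); q=shot('scene','s11.png')
for n,pp in(('w',p),('s',q)):
 for d in bot.tip_of(pp,'jar1'): print(n,round(d['conf'],2),np.round(d['xyz'],4),np.round(proj(pp,d['xyz'])[0]))
caps(p,[[.424,.01]]);caps(q,[[.424,.01]])
to([.425,.0095,.24],1.687)
E
```

```text
time: 16.45
position: [0.5316, 0.3134, 0.0919]
tcp_rot: [-0.47, -0.528, 0.528, 0.47]
contact_force: [-0.7, 0.3, -0.2]
finger_gap: 0.0602
time: 16.95
position: [0.5354, 0.3152, 0.2622]
tcp_rot: [0.472, 0.533, -0.524, -0.468]
contact_force: [1.7, -0.6, 1.2]
finger_gap: 0.0603
t 16.95 pos [0.5354 0.3152 0.2622] rot
 [[-0.116  0.013 -0.993]
 [ 0.993  0.006 -0.116]
 [ 0.005 -1.    -0.014]] F [ 1.7 -0.6  1.2] gap 0.0603 j [ 0.45   0.163  1.397 -0.     1.568 -1.237]
w 0.94 [0.5333 0.3152 0.0782] [276. 182.]
w 0.92 [ 0.4215  0.0123 -0.0005] [51. 59.]
w 0.58 [ 0.5943 -0.0164 -0.0012] [ 43. 186.]
s 0.75 [ 5.966e-01 -2.070e-02 -5.000e-04] [261. 258.]
s 0.72 [0.5629 0.2647 0.0776] [343. 327.]
s 0.66 [ 0.3408 -0.0068 -0.0028] [348. 221.]
s 0.6 [0.423  0.0057 0.001 ] [325. 236.]
cap [   0   35   32   40 1040] [14.7 54.4] [[0.4247 0.0092 0.056 ]]
cap [319 218  17  16 212] [327.1 225.6] [[0.4275 0.0131 0.056 ]]
shift [-289.2   11.1  140.6] turn [-0.002 -0.    -0.001] n>= 6.436029415965108
```

View pics/w11.png

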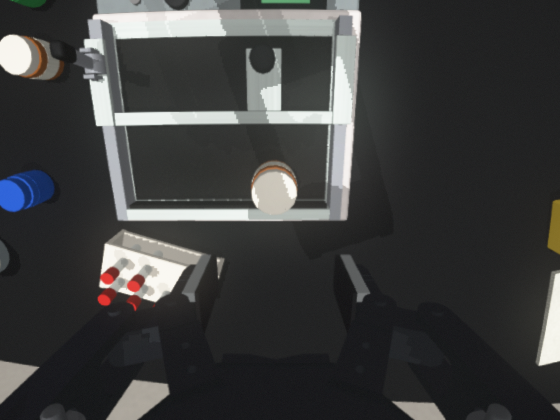

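```bash
python3 -m inch '[-45,2,22,0,0,0, -90,4,44,0,0,0, -135,6,66,0,0,0, -180,8,88,0,0,0, -225,10,110,0,0,0, -270,11,131,0,0,0, -289,11,140,0,0,0, -289,11,140,0,0,0, -289,11,140,0,0,0]' 45
python3 - <<'E'
from h import *
st()
p=shot('wrist','w12.png'); q=shot('scene','s12.png')
for n,pp in(('w',p),('s',q)):
 for d in bot.tip_of(pp,'jar1'): print(n,round(d['conf'],2),np.round(d['xyz'],4),np.round(proj(pp,d['xyz'])[0]))
caps(p,[[.424,.01]])
to([.425,.0095,.013],1.687)
E
```

```text
time: 18.05
position: [0.4255, 0.0101, 0.2397]
tcp_rot: [-0.47, -0.527, 0.528, 0.471]
contact_force: [-0.2, -0.5, -0.1]
finger_gap: 0.0705
t 18.05 pos [0.4255 0.0101 0.2397] rot
 [[-0.114 -0.002 -0.993]
 [ 0.993  0.001 -0.114]
 [ 0.001 -1.     0.002]] F [-0.2 -0.5 -0.1] gap 0.0705 j [-0.097 -0.361  1.927  0.     1.578 -1.783]
w 0.89 [0.5327 0.3118 0.077 ] [506. 301.]
w 0.77 [ 0.5942 -0.0179  0.0006] [244. 287.]
w 0.66 [ 0.3466 -0.0087  0.0025] [268. 112.]
w 0.61 [ 0.4226  0.0123 -0.0015] [278. 175.]
s 0.9 [ 0.3426 -0.0048 -0.0022] [348. 222.]
s 0.83 [0.5337 0.3144 0.081 ] [369. 339.]
s 0.81 [ 0.5969 -0.021  -0.0027] [261. 259.]
s 0.59 [0.4221 0.0048 0.0026] [326. 236.]
cap [ 257  167   37   38 1109] [275.  185.3] [[0.4241 0.0082 0.056 ]]
shift [ -1.6 227.7   1.2] turn [-0.001  0.002  0.001] n>= 4.554631046584139
```

View pics/w12.png

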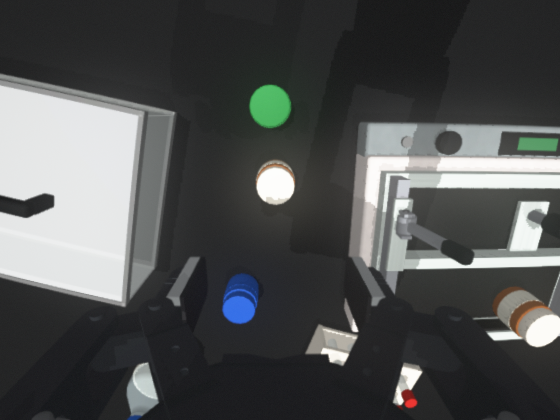

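```bash
python3 -m inch '[-1,50,1,0,0,0, -1,100,1,0,0,0, -1,150,1,0,0,0, -1,200,1,0,0,0, -1,227,1,0,0,0, -1,227,1,0,0,0]' 45; python3 -m inch '[0,0,0,0,0,0, 0,0,0,0,0,0, 0,0,0,0,0,0, 0,0,0,0,0,0, 0,0,0,0,0,0]' 255;python3 -m inch '[0,-40,0,0,0,0, 0,-90,0,0,0,0, 0,-140,0,0,0,0, 0,-190,0,0,0,0, 0,-238,0,0,0,0, 0,-238,0,0,0,0, 0,-238,0,0,0,0]' 255
python3 - <<'E'
from h import *
st()
p=shot('wrist','w13.png'); q=bot.capture('scene')
P=sh(SH,[.058,-.05,.25])[0]; print(P); to(P,1.687)
for n,pp in(('w',p),('s',q)):
 for d in bot.tip_of(pp,'jar1'): print(n,round(d['conf'],2),np.round(d['xyz'],4),np.round(proj(pp,d['xyz'])[0]))
E
```

```text
time: 18.85
position: [0.421, 0.0103, 0.0097]
tcp_rot: [-0.467, -0.527, 0.53, 0.472]
contact_force: [-0.6, -0.1, 0.2]
finger_gap: 0.0702
time: 19.35
position: [0.4278, 0.009, 0.0167]
tcp_rot: [0.471, 0.529, -0.527, -0.469]
contact_force: [0.3, 1.2, 8.0]
finger_gap: 0.0445
time: 20.05
position: [0.4265, 0.0089, 0.2546]
tcp_rot: [0.472, 0.529, -0.527, -0.469]
contact_force: [-0.5, -0.0, -2.1]
finger_gap: 0.0446
t 20.05 pos [0.4265 0.0089 0.2546] rot
 [[-0.116  0.005 -0.993]
 [ 0.993 -0.    -0.116]
 [-0.001 -1.    -0.005]] F [-0.5 -0.  -2.1] gap 0.0446 j [-0.099 -0.37   1.907 -0.     1.6   -1.786]
[0.54342726 0.21359333 0.25      ]
shift [ 189.4    1.2 -141.5] turn [-0.001 -0.     0.   ] n>= 4.728238280876045
w 0.89 [ 0.3427 -0.0079  0.0032] [271. 107.]
w 0.81 [0.5322 0.3147 0.0775] [501. 293.]
w 0.69 [0.422  0.0122 0.2346] [284. 243.]
s 0.89 [ 0.5943 -0.0219 -0.0017] [262. 258.]
s 0.81 [0.4218 0.0071 0.2392] [334. 170.]
s 0.75 [0.4169 0.2945 0.1207] [411. 295.]
s 0.64 [0.5369 0.3138 0.084 ] [368. 339.]
s 0.63 [ 3.422e-01 -2.500e-03  3.000e-04] [349. 222.]
```

View pics/w13.png

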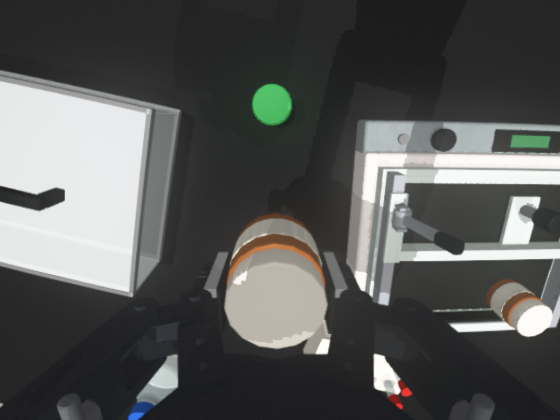

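```bash
python3 -m inch '[38,0,-28,0,0,0, 76,0,-57,0,0,0, 114,0,-85,0,0,0, 152,0,-113,0,0,0, 189,0,-141,0,0,0, 189,0,-141,0,0,0, 189,0,-141,0,0,0, 189,50,-141,0,0,0, 189,100,-141,0,0,0, 189,130,-141,0,0,0, 189,146,-141,0,0,0, 189,154,-141,0,0,0, 189,154,-141,0,0,0]' 255
python3 - <<'E'
from h import *
st()
P=sh(SH,[.058,-.05,.094])[0]; to(P,1.687)
E
```

```text
time: 21.55
position: [0.5438, 0.2126, 0.099]
tcp_rot: [0.47, 0.528, -0.528, -0.47]
contact_force: [1.0, -0.2, -1.3]
finger_gap: 0.0442
t 21.55 pos [0.5438 0.2126 0.099 ] rot
 [[-0.115  0.001 -0.993]
 [ 0.993  0.    -0.115]
 [-0.    -1.    -0.001]] F [ 1.  -0.2 -1.3] gap 0.0442 j [ 0.285  0.187  1.673 -0.     1.281 -1.401]
shift [1.  5.  0.3] turn [ 0.001 -0.001 -0.   ] n>= 0.1016768132596531
```

```bash
python3 -m inch '[0,2,0,0,0,0, 0,4,0,0,0,0, 0,4,0,0,0,0]' 255;python3 -m inch '[0,1,0,0,0,0, 0,1,0,0,0,0]' 255
```

```text
time: 21.85
position: [0.5451, 0.2134, 0.0968]
tcp_rot: [0.471, 0.529, -0.527, -0.469]
contact_force: [-1.4, -0.9, 6.2]
finger_gap: 0.0445
time: 22.05
position: [0.5452, 0.2134, 0.0967]
tcp_rot: [0.471, 0.529, -0.527, -0.469]
contact_force: [-6.4, -3.0, 12.2]
finger_gap: 0.0444
```

```bash
python3 -m inch '[0,-1,0,0,0,0, 0,-1,0,0,0,0, 0,-1,0,0,0,0, 0,-1,0,0,0,0, 0,-50,0,0,0,0, 0,-100,0,0,0,0, 0,-150,0,0,0,0, 0,-170,0,0,0,0, 0,-170,0,0,0,0]' 75
python3 - <<'E'
from h import *
st()
p=shot('wrist','w14.png');q=bot.capture('scene')
to([.4155,.2892,.20],.1167)
for n,pp in(('w',p),('s',q)):
 for t in('jar1','bar_knob','lid_handle','lid'):
  for d in bot.tip_of(pp,t): print(n,t,round(d['conf'],2),np.round(d['xyz'],4),np.round(proj(pp,d['xyz'])[0]))
E
```

```text
time: 22.95
position: [0.5457, 0.2138, 0.2686]
tcp_rot: [0.472, 0.531, -0.526, -0.469]
contact_force: [0.0, 0.5, 0.2]
finger_gap: 0.0601
t 22.95 pos [0.5457 0.2138 0.2686] rot
 [[-0.116  0.008 -0.993]
 [ 0.993  0.002 -0.116]
 [ 0.001 -1.    -0.008]] F [0.  0.5 0.2] gap 0.0601 j [ 0.286  0.072  1.483  0.     1.578 -1.401]
shift [ 90.4  63.  118.4] turn [0.   1.57 0.  ] n>= 10.468332674140786
w jar1 0.8 [0.5382 0.2123 0.0754] [276. 177.]
w jar1 0.8 [ 5.937e-01 -1.720e-02 -3.000e-04] [113. 186.]
w jar1 0.78 [0.5335 0.313  0.0779] [363. 183.]
w bar_knob 0.88 [0.4175 0.2917 0.1276] [381.  66.]
s jar1 0.67 [ 0.5905 -0.0196 -0.0006] [264. 257.]
s jar1 0.66 [0.5366 0.3131 0.0797] [367. 339.]
s jar1 0.58 [0.541  0.2109 0.0776] [336. 302.]
s bar_knob 0.77 [0.4168 0.2959 0.1227] [412. 295.]
s lid_handle 0.92 [ 0.4546 -0.268   0.1278] [261. 142.]
s lid 0.65 [ 0.4526 -0.2552  0.002 ] [265. 178.]
```

View pics/w14.png

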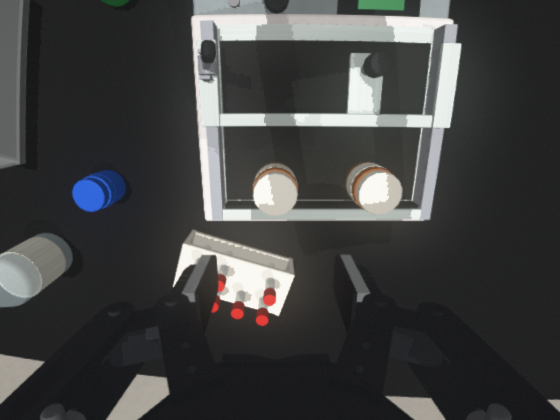

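Both jars stand by the rail (275,190 and 375,188), and the bar is still back. On to the knob.

```bash
python3 -m inch '[90,30,118,0,1.57,0, 90,30,118,0,1.57,0, 90,30,118,0,1.57,0, 90,30,118,0,1.57,0, 90,30,118,0,1.57,0, 90,30,118,0,1.57,0, 90,30,118,0,1.57,0, 90,30,118,0,1.57,0, 90,30,118,0,1.57,0, 90,63,118,0,1.57,0, 90,63,118,0,1.57,0, 90,63,118,0,1.57,0, 90,63,118,0,1.57,0]' 155
python3 - <<'E'
from h import *
st()
p=shot('wrist','w15.png')
to([.4160,.290,.112],.1167)
for d in bot.tip_of(p,'bar_knob'): print(round(d['conf'],2),np.round(d['xyz'],4),np.round(proj(p,d['xyz'])[0]))
E
```

```text
time: 24.75
position: [0.4161, 0.289, 0.2007]
tcp_rot: [-0.706, -0.042, 0.042, 0.706]
contact_force: [0.2, -0.3, 0.3]
finger_gap: 0.0334
t 24.75 pos [0.4161 0.289  0.2007] rot
 [[ 0.993  0.001 -0.119]
 [ 0.119  0.     0.993]
 [ 0.001 -1.     0.   ]] F [ 0.2 -0.3  0.3] gap 0.0334 j [ 0.506 -0.109  1.785  0.     1.465  0.386]
shift [-0.3 89.   1. ] turn [-0.     0.003  0.001] n>= 1.780701558203526
0.77 [0.416  0.2899 0.1309] [276. 217.]
```

View pics/w15.png

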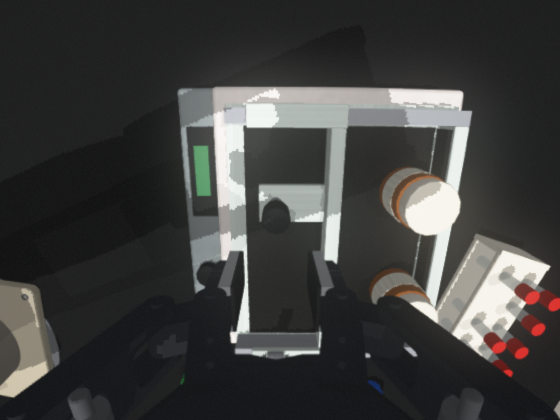

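```bash
python3 -m inch '[0,45,0,0,0,0, 0,80,1,0,0,0, 0,88,1,0,0,0, 0,88,1,0,0,0]' 155; python3 -m inch '[0,0,0,0,0,0, 0,0,0,0,0,0, 0,0,0,0,0,0, 0,0,0,0,0,0]' 255;  python3 -m inch '[5,0,0,0,0,0, 10,0,0,0,0,0, 15,0,0,0,0,0, 20,0,0,0,0,0, 25,0,0,0,0,0, 30,0,0,0,0,0, 35,0,0,0,0,0, 38,0,0,0,0,0, 38,0,0,0,0,0]' 255; python3 -m inch '[1,0,0,0,0,0, 2,0,0,0,0,0, 3,0,0,0,0,0, 3,0,0,0,0,0]'
```

```text
time: 25.25
position: [0.415, 0.2894, 0.1115]
tcp_rot: [0.706, 0.041, -0.042, -0.705]
contact_force: [-0.4, 0.2, 0.5]
finger_gap: 0.0335
time: 25.65
position: [0.417, 0.2904, 0.1144]
tcp_rot: [-0.705, -0.042, 0.04, 0.706]
contact_force: [-0.9, -1.7, 7.5]
finger_gap: 0.0201
time: 26.55
position: [0.4553, 0.2949, 0.1144]
tcp_rot: [-0.705, -0.043, 0.04, 0.706]
contact_force: [1.3, 0.4, 5.1]
finger_gap: 0.0197
time: 26.95
position: [0.4572, 0.2951, 0.1144]
tcp_rot: [-0.706, -0.042, 0.041, 0.706]
contact_force: [-5.0, -1.8, 9.6]
finger_gap: 0.0196
```

```bash
python3 -m inch '[1,0,0,0,0,0, 1,0,0,0,0,0, 1,0,0,0,0,0]'; python3 -m inch '[1,0,0,0,0,0, 1,0,0,0,0,0, 1,0,0,0,0,0]'
python3 - <<'E'
from h import *
p=shot('wrist','w16.png');q=shot('scene','s16.png')
cv2.imwrite('pics/s16c.png',cv2.resize(q['pixels'][220:390,270:470],None,fx=4,fy=4,interpolation=cv2.INTER_CUBIC)[:600])
E
```

```text
time: 27.25
position: [0.4572, 0.2951, 0.1144]
tcp_rot: [-0.706, -0.041, 0.042, 0.706]
contact_force: [-9.1, -3.2, 12.4]
finger_gap: 0.0201
time: 27.55
position: [0.4573, 0.2951, 0.1143]
tcp_rot: [-0.706, -0.041, 0.042, 0.706]
contact_force: [-14.7, -4.7, 15.9]
finger_gap: 0.0197
```

View pics/w16.png

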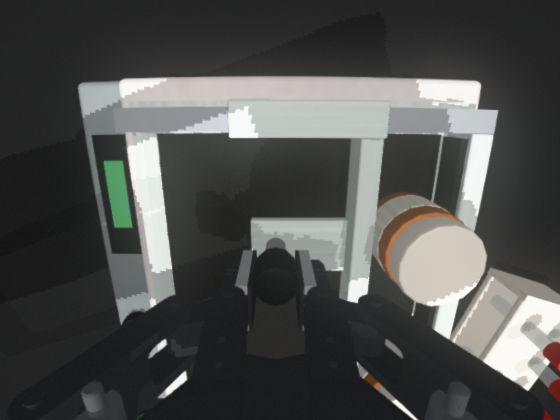

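View pics/s16c.png

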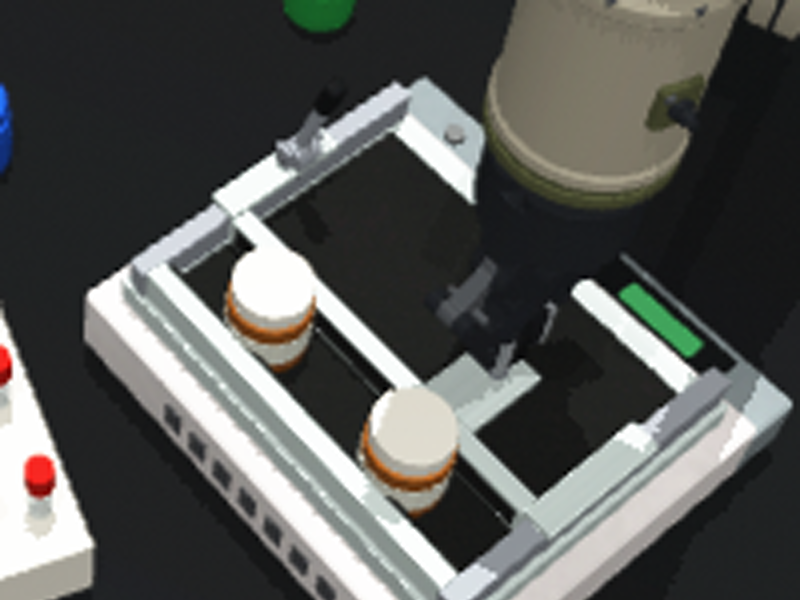

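```bash
python3 -m inch '[0,0,0,0,0,0, 0,0,0,0,0,0, 0,0,0,0,0,0, 0,-50,0,0,0,0, 0,-100,0,0,0,0, 0,-150,0,0,0,0, 0,-150,0,0,0,0]' 155
python3 - <<'E'
from h import *
st()
w=shot('wrist','w17.png');q=shot('scene','s17.png');p=bot.capture('top')
for n,pp in(('w',w),('s',q),('t',p)):
 for t in('jar1','bar_knob','lever_pivot','lever_grip'):
  for d in bot.tip_of(pp,t):
   X=np.array(d['xyz'])-[SH[0],SH[1],.08]; c,s=np.cos(SH[2]),np.sin(SH[2])
   if abs(X[0])<.15 and abs(X[1])<.2: print(n,t,round(d['conf'],2),np.round(d['xyz'],4),'shaker',np.round([c*X[0]+s*X[1],-s*X[0]+c*X[1],X[2]],4))
for n,pp,(x0,y0,w_,h_,s) in(('a',q,(270,220,200,150,4)),('b',p,(85,185,150,120,5))):
    im=cv2.resize(pp['pixels'][y0:y0+h_,x0:x0+w_],None,fx=s,fy=s,interpolation=cv2.INTER_CUBIC)
    for g,col in((.043,(0,0,255)),(.046,(0,255,0)),(.049,(255,0,0))):
        u=(proj(pp,sh(SH,[[.085-g,.109,.104],[.085-g,-.109,.104]]))-[x0,y0]+.5)*s; cv2.polylines(im,[np.int32(u*16)],False,col,1,cv2.LINE_AA,4)
    u=(proj(pp,sh(SH,[[.085,.109,.104],[.085,-.109,.104]]))-[x0,y0]+.5)*s; cv2.polylines(im,[np.int32(u*16)],False,(0,255,255),1,cv2.LINE_AA,4)
    cv2.imwrite('pics/g%s.png'%n,im)
E
```

```text
time: 28.35
position: [0.4621, 0.2967, 0.2718]
tcp_rot: [-0.704, -0.046, 0.037, 0.708]
contact_force: [1.3, 0.5, 0.2]
finger_gap: 0.0334
t 28.35 pos [0.4621 0.2967 0.2718] rot
 [[ 0.993  0.013 -0.117]
 [ 0.117  0.007  0.993]
 [ 0.014 -1.     0.005]] F [1.3 0.5 0.2] gap 0.0334 j [ 0.477 -0.035  1.586  0.     1.577  0.36 ]
w jar1 0.9 [0.5353 0.315  0.0763] shaker [ 0.0617  0.0517 -0.0037]
w jar1 0.79 [0.5428 0.2162 0.082 ] shaker [ 0.0577 -0.0473  0.002 ]
w bar_knob 0.79 [0.453  0.2934 0.1267] shaker [-0.0225  0.0398  0.0467]
w lever_pivot 0.71 [0.4715 0.1403 0.1157] shaker [-0.022  -0.1144  0.0357]
w lever_grip 0.95 [0.4767 0.1568 0.1736] shaker [-0.0149 -0.0986  0.0936]
s jar1 0.65 [0.5415 0.2091 0.082 ] shaker [ 0.0556 -0.0542  0.002 ]
s jar1 0.59 [0.5354 0.316  0.0792] shaker [ 0.062   0.0526 -0.0008]
s bar_knob 0.92 [0.4585 0.2978 0.121 ] shaker [-0.0165  0.0435  0.041 ]
s lever_pivot 0.62 [0.4726 0.1384 0.1151] shaker [-0.0211 -0.1164  0.0351]
s lever_grip 0.67 [0.47   0.1563 0.1746] shaker [-0.0216 -0.0984  0.0946]
t jar1 0.86 [0.544  0.2179 0.0798] shaker [ 0.0591 -0.0458 -0.0002]
t jar1 0.77 [0.5296 0.3137 0.0807] shaker [0.0559 0.051  0.0007]
t bar_knob 0.62 [0.4565 0.2951 0.1247] shaker [-0.0188  0.0411  0.0447]
t lever_pivot 0.97 [0.4755 0.1402 0.1133] shaker [-0.018  -0.115   0.0333]
t lever_grip 0.64 [0.4752 0.16   0.175 ] shaker [-0.016  -0.0953  0.095 ]
t lever_grip 0.42 [0.4761 0.2593 0.0007] shaker [-0.0035  0.0032 -0.0793]
```

View pics/ga.png

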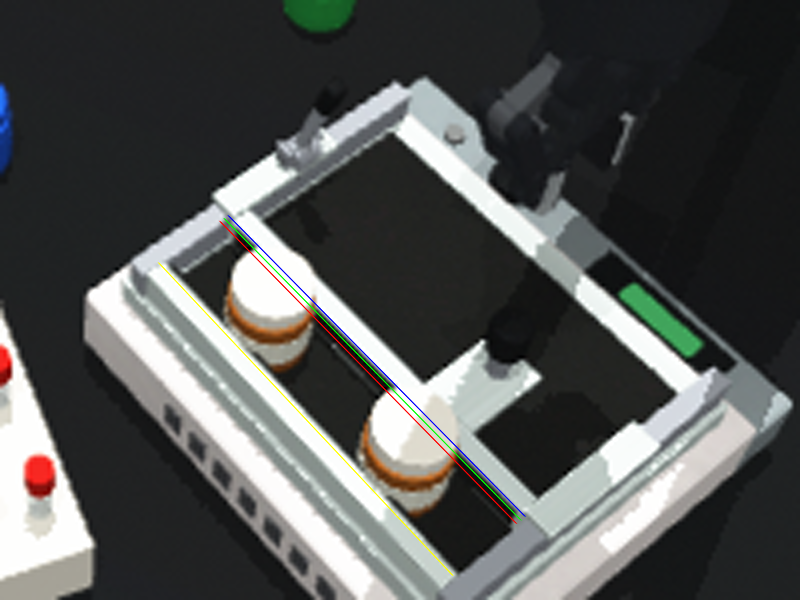

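View pics/gb.png

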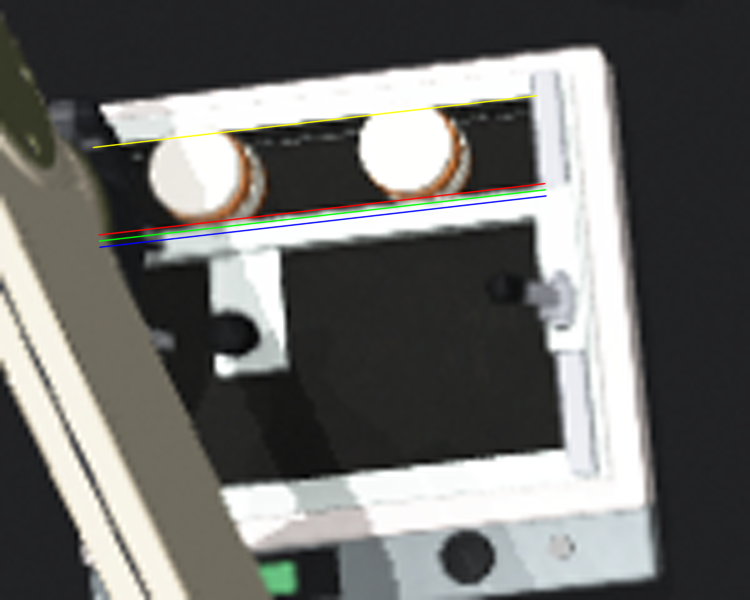

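Run:
```python
from h import *
P=sh(SH,[-.017,-.0975,.236])[0]; print(P); to(P,.1167)
```

```text
[0.47446807 0.15768377 0.236     ]
shift [-1.000e-01  2.620e+01 -1.381e+02] turn [ 0.  0. -0.] n>= 2.810532349805285
```

```bash
python3 -m inch '[0,0,-46,0,0,0, 0,10,-92,0,0,0, 0,20,-138,0,0,0, 0,26,-138,0,0,0, 0,26,-138,0,0,0, 0,26,-138,0,0,0]' 155
python3 - <<'E'
from h import *
st()
p=shot('wrist','w18.png')
P=sh(SH,[-.017,-.0975,.156])[0];  to(P,.1167)
for t in('lever_pivot','lever_grip'):
  for d in bot.tip_of(p,t): print(t,round(d['conf'],2),np.round(d['xyz'],4),np.round(proj(p,d['xyz'])[0]))
E
```

```text
time: 29.7
position: [0.4746, 0.1585, 0.2366]
tcp_rot: [-0.706, -0.041, 0.041, 0.706]
contact_force: [0.1, 0.4, -1.2]
finger_gap: 0.0334
t 29.7 pos [0.4746 0.1585 0.2366] rot
 [[ 0.993  0.    -0.117]
 [ 0.117  0.001  0.993]
 [ 0.    -1.     0.001]] F [ 0.1  0.4 -1.2] gap 0.0334 j [ 2.190e-01 -1.440e-01  1.752e+00  1.000e-03  1.534e+00  1.020e-01]
shift [-0.4 80.8 -1.2] turn [-0.     0.001  0.001] n>= 1.6167775205522035
lever_pivot 0.64 [0.472  0.1414 0.1146] [271. 217.]
lever_grip 0.74 [0.4772 0.1573 0.1745] [279. 224.]
```

View pics/w18.png

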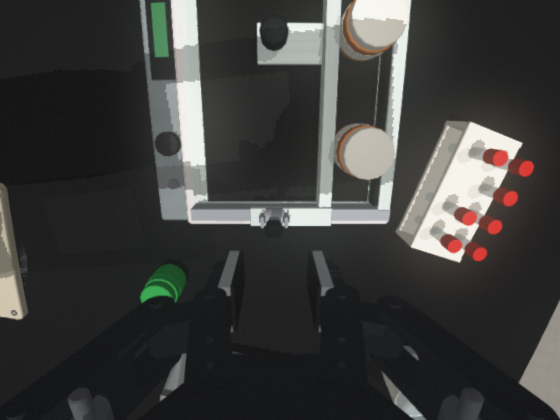

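```bash
python3 -m inch '[0,40,-1,0,0,0, 0,70,-1,0,0,0, 0,80,-1,0,0,0, 0,80,-1,0,0,0]' 155; python3 -m inch '[0,0,0,0,0,0, 0,0,0,0,0,0, 0,0,0,0,0,0, 0,0,0,0,0,0, 0,0,0,0,0,0]' 255
python3 - <<'E'
from h import *
shot('wrist','w19.png'); p=shot('scene','s19.png'); cv2.imwrite('pics/s19c.png',cv2.resize(p['pixels'][190:350,270:430],None,fx=3.5,fy=3.5))
E
```

```text
time: 30.25
position: [0.4735, 0.1572, 0.155]
tcp_rot: [0.706, 0.041, -0.043, -0.706]
contact_force: [-1.0, -0.2, 0.0]
finger_gap: 0.0339
time: 30.75
position: [0.4739, 0.1573, 0.1583]
tcp_rot: [-0.706, -0.041, 0.042, 0.706]
contact_force: [-11.8, -0.0, 6.5]
finger_gap: 0.0104
```

View pics/s19c.png

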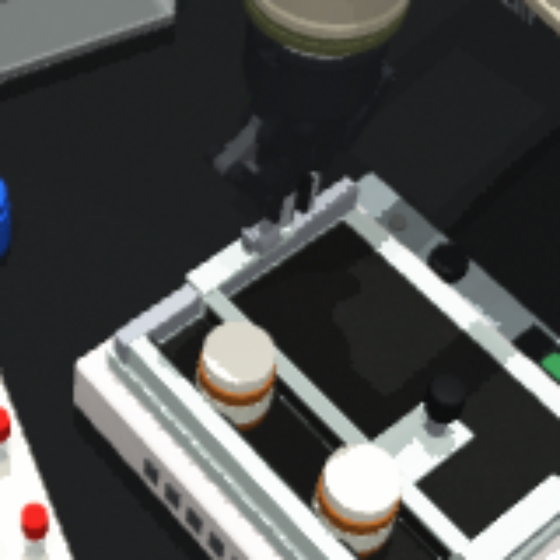

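```bash
python3 -m inch '[0,1,4,0,0,0, 0,3,9,0,0,0, 0,5,13,0,0,0, 0,8,18,0,0,0, 0,11,22,0,0,0, 0,14,25,0,0,0, 0,17,29,0,0,0, 0,21,32,0,0,0, 0,26,36,0,0,0, 0,31,40,0,0,0, 0,37,42,0,0,0, 0,43,45,0,0,0, 0,50,46,0,0,0, 0,56,47,0,0,0, 0,60,48,0,0,0, 0,63,48,0,0,0, 0,63,48,0,0,0]' 255
python3 - <<'E'
from h import *
st();shot('wrist','w20.png'); p=shot('scene','s20.png'); cv2.imwrite('pics/s20c.png',cv2.resize(p['pixels'][190:350,270:430],None,fx=3.5,fy=3.5))
E
```

```text
time: 32.55
position: [0.4682, 0.2046, 0.0951]
tcp_rot: [0.706, 0.041, -0.042, -0.706]
contact_force: [-14.3, -1.5, 8.9]
finger_gap: 0.011
t 32.55 pos [0.4682 0.2046 0.0951] rot
 [[ 0.993 -0.002 -0.117]
 [ 0.117 -0.001  0.993]
 [-0.002 -1.    -0.   ]] F [-14.3  -1.5   8.9] gap 0.011 j [0.312 0.002 1.878 0.    1.263 0.194]
```

View pics/s20c.png

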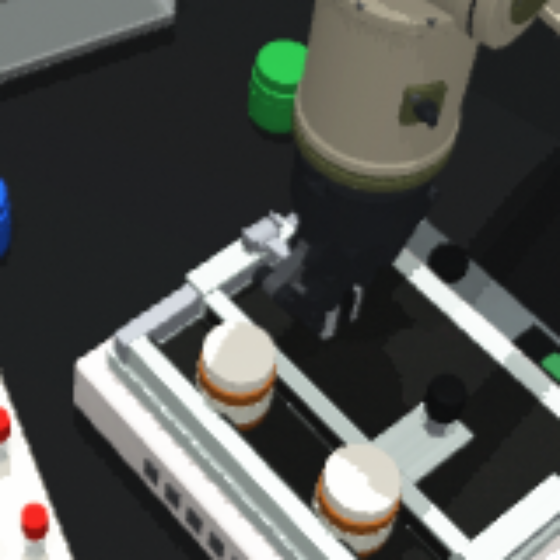

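View pics/w20.png

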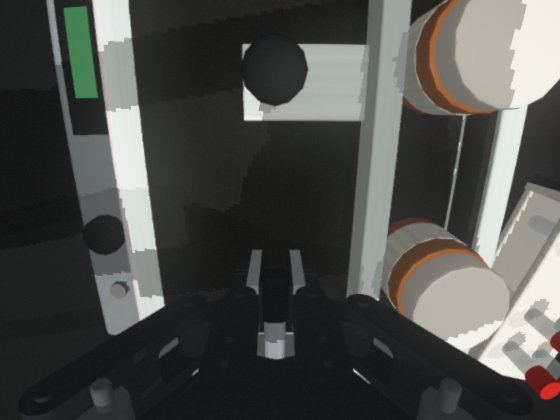

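```bash
python3 -m inch '[0,1,0,0,0,0, 0,2,0,0,0,0, 0,2,0,0,0,0]' 255; python3 -m inch '[0,0,0,0,0,0, 0,0,0,0,0,0, 0,0,0,0,0,0, 0,-50,0,0,0,0, 0,-100,0,0,0,0, 0,-150,0,0,0,0, 0,-150,-40,0,0,0, 0,-150,-90,0,0,0, 0,-150,-140,0,0,0, 0,-150,-180,0,0,0, 0,-150,-180,0,0,0]' 155
python3 - <<'E'
from h import *
st()
w=shot('wrist','w21.png');q=shot('scene','s21.png');p=shot('top','t21.png')
for n,pp in(('w',w),('s',q),('t',p)):
 for t in('jar1','bar_knob','lever_pivot','lever_grip'):
  for d in bot.tip_of(pp,t):
   X=np.array(d['xyz'])-[SH[0],SH[1],.08]; c,s=np.cos(SH[2]),np.sin(SH[2])
   if abs(X[0])<.15 and abs(X[1])<.2: print(n,t,round(d['conf'],2),np.round(d['xyz'],4),'shaker',np.round([c*X[0]+s*X[1],-s*X[0]+c*X[1],X[2]],4))
 for t in ('lid','lid_handle'):
  for d in bot.tip_of(pp,t): print(n,t,round(d['conf'],2),np.round(d['xyz'],4),np.round(proj(pp,d['xyz'])[0]))
cv2.imwrite('pics/s21c.png',cv2.resize(q['pixels'][220:380,280:480],None,fx=4,fy=4,interpolation=cv2.INTER_CUBIC)[:600])
E
```

```text
time: 32.95
position: [0.4682, 0.2047, 0.0934]
tcp_rot: [0.706, 0.041, -0.042, -0.706]
contact_force: [-15.6, -0.9, 11.5]
finger_gap: 0.0107
time: 34.05
position: [0.4908, 0.0212, 0.2419]
tcp_rot: [0.707, 0.04, -0.039, -0.705]
contact_force: [-0.2, 1.2, 0.1]
finger_gap: 0.0337
t 34.05 pos [0.4908 0.0212 0.2419] rot
 [[ 0.994  0.001 -0.112]
 [ 0.112 -0.002  0.994]
 [ 0.001 -1.    -0.002]] F [-0.2  1.2  0.1] gap 0.0337 j [-0.06  -0.173  1.768 -0.002  1.545 -0.172]
w lever_pivot 0.82 [0.4723 0.1397 0.1139] shaker [-0.0212 -0.1151  0.0339]
w lid 0.57 [ 0.4525 -0.2647 -0.0017] [232. 345.]
s jar1 0.65 [0.5377 0.3128 0.0797] shaker [ 0.0639  0.0492 -0.0003]
s bar_knob 0.82 [0.4578 0.2963 0.1178] shaker [-0.0174  0.0421  0.0378]
s lever_pivot 0.93 [0.4744 0.1366 0.1139] shaker [-0.0195 -0.1184  0.0339]
s lever_grip 0.45 [0.4639 0.2036 0.123 ] shaker [-0.0221 -0.0507  0.043 ]
s lid 0.97 [ 4.481e-01 -2.595e-01  4.000e-04] [266. 177.]
s lid_handle 0.94 [ 0.4552 -0.2679  0.1271] [261. 143.]
s lid_handle 0.2 [0.4553 0.2978 0.119 ] [398. 305.]
t jar1 0.8 [0.5301 0.3127 0.0839] shaker [0.0563 0.05   0.0039]
t jar1 0.77 [0.5438 0.2163 0.0781] shaker [ 0.0587 -0.0474 -0.0019]
t bar_knob 0.58 [0.4518 0.2958 0.1244] shaker [-0.0234  0.0423  0.0444]
t lever_grip 0.46 [0.4668 0.2068 0.1221] shaker [-0.0189 -0.0478  0.0421]
t lid 0.97 [ 0.447  -0.2613 -0.0021] [360. 261.]
t lid_handle 0.55 [ 0.4489 -0.265   0.1245] [370. 256.]
t lid_handle 0.5 [0.4676 0.2082 0.1203] [169. 248.]
```

View pics/s21c.png

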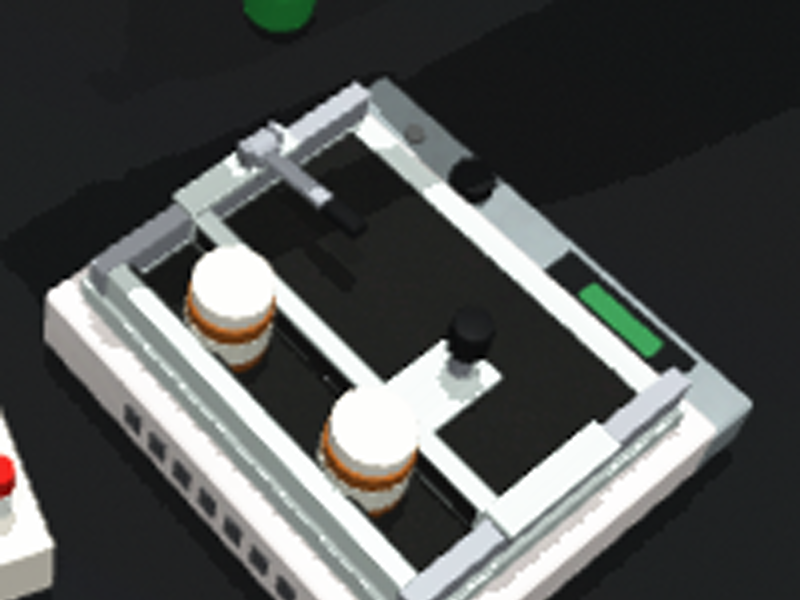

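View pics/t21.png

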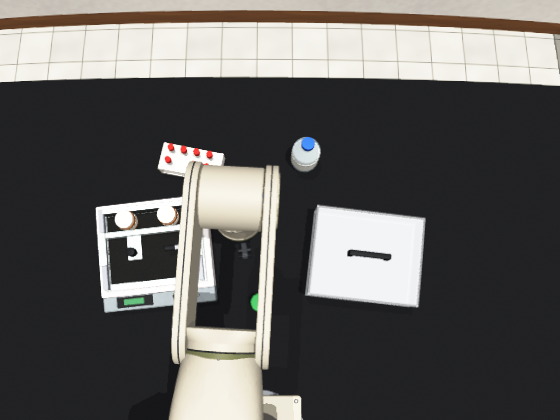

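Run:
```python
from h import *
p=bot.capture('scene'); x0,y0,s=320,245,10
im=cv2.resize(p['pixels'][y0:y0+55,x0:x0+75],None,fx=s,fy=s,interpolation=cv2.INTER_CUBIC)
for xx in(-.016,-.02):
 for th,col in((0,(0,0,255)),(.1,(0,255,0)),(.2,(255,0,0))):
  u=(proj(p,sh(SH,[[xx,-.115,.114],[xx,-.115+.078*np.cos(th),.114+.078*np.sin(th)]]))-[x0,y0]+.5)*s
  cv2.polylines(im,[np.int32(u*16)],False,col,1,cv2.LINE_AA,4)
cv2.imwrite('pics/lv.png',im)
```

```text
(no output)
```

View pics/lv.png

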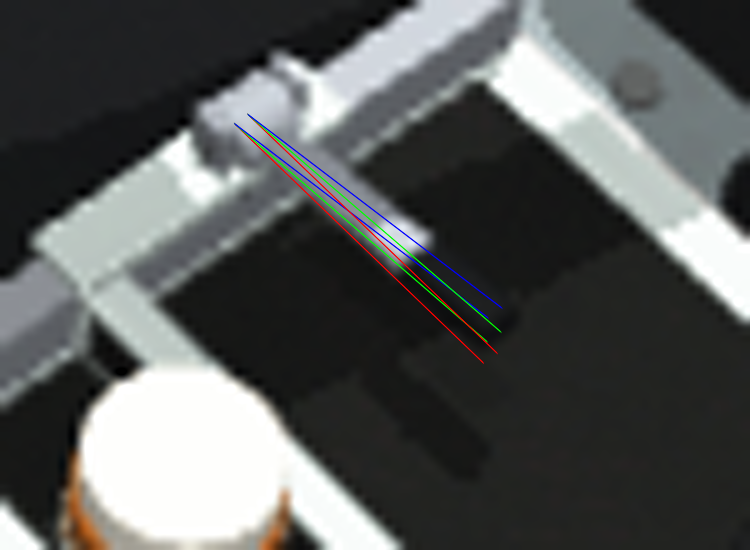

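Run:
```python
from h import *
P=sh(SH,[-.0175,-.052,.20])[0]; print(P); to(P,.1167)
```

```text
[0.46867367 0.20281607 0.2       ]
shift [ -0.6  41.3 178.5] turn [-0.  0. -0.] n>= 3.663484539025165
```

```bash
python3 -m inch '[0,0,45,0,0,0, 0,0,90,0,0,0, 0,0,135,0,0,0, 0,20,178,0,0,0, 0,41,178,0,0,0, 0,41,178,0,0,0, 0,41,178,0,0,0]' 255
python3 - <<'E'
from h import *
st(); p=shot('wrist','w22.png')
E
```

```text
time: 35.85
position: [0.4691, 0.2021, 0.2003]
tcp_rot: [0.706, 0.041, -0.042, -0.706]
contact_force: [0.3, 0.0, 0.8]
finger_gap: -0.0002
t 35.85 pos [0.4691 0.2021 0.2003] rot
 [[ 0.993 -0.001 -0.117]
 [ 0.117 -0.001  0.993]
 [-0.001 -1.    -0.   ]] F [0.3 0.  0.8] gap -0.0002 j [ 0.307 -0.095  1.773 -0.     1.465  0.19 ]
```

View pics/w22.png

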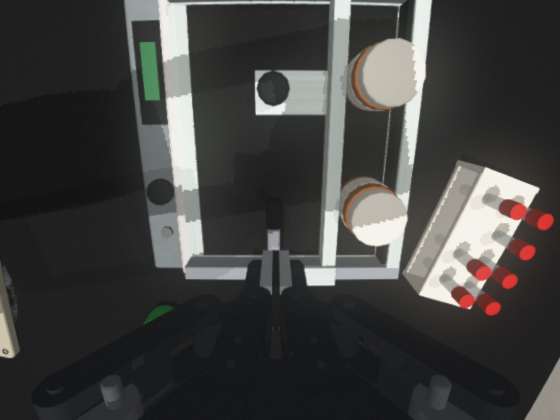

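```bash
python3 -m inch '[0,40,0,0,0,0, 0,65,0,0,0,0, 0,72,0,0,0,0, 0,72,0,0,0,0]' 255; for i in 1 2 3; do :; done; python3 -m inch '[0,2,0,0,0,0, 0,3,0,0,0,0, 0,3,0,0,0,0]' 255; python3 -m inch '[0,2,0,0,0,0, 0,3,0,0,0,0, 0,3,0,0,0,0]' 255
```

```text
time: 36.3
position: [0.4695, 0.2017, 0.1285]
tcp_rot: [0.706, 0.041, -0.041, -0.706]
contact_force: [0.7, 0.0, -0.1]
finger_gap: -0.0001
time: 36.6
position: [0.4702, 0.2026, 0.1266]
tcp_rot: [-0.706, -0.042, 0.041, 0.706]
contact_force: [1.2, -1.1, 1.6]
finger_gap: -0.0001
time: 36.9
position: [0.4699, 0.2029, 0.1228]
tcp_rot: [-0.706, -0.042, 0.041, 0.706]
contact_force: [2.0, 1.4, 2.9]
finger_gap: 0.0001
```

```bash
python3 -m inch '[0,2,0,0,0,0, 0,3,0,0,0,0, 0,3,0,0,0,0]' 255; python3 -m inch '[0,1,0,0,0,0, 0,2,0,0,0,0, 0,2,0,0,0,0]' 255; python3 -m inch '[0,1,0,0,0,0, 0,1,0,0,0,0]' 255
```

```text
time: 37.2
position: [0.4694, 0.2025, 0.1192]
tcp_rot: [0.706, 0.041, -0.041, -0.706]
contact_force: [1.2, 2.2, 2.7]
finger_gap: -0.0003
time: 37.5
position: [0.4696, 0.2026, 0.1187]
tcp_rot: [-0.706, -0.042, 0.041, 0.706]
contact_force: [-3.6, 0.2, 13.5]
finger_gap: 0.0001
time: 37.7
position: [0.4698, 0.2026, 0.1185]
tcp_rot: [-0.706, -0.042, 0.041, 0.706]
contact_force: [-7.0, -0.6, 19.2]
finger_gap: -0.0002
```

```bash
python3 -m inch '[0,-30,0,0,0,0, 0,-80,0,0,0,0, 0,-130,0,0,0,0, 0,-170,0,0,0,0, 0,-170,0,0,0,0]' 255
python3 - <<'E'
from h import *
st(); to([.45,-.265,.27],-.10)
q=bot.capture('scene')
for d in bot.tip_of(q,'lever_grip'): print(d['conf'],d['xyz'])
E
```

```text
time: 38.2
position: [0.4717, 0.203, 0.2931]
tcp_rot: [-0.705, -0.045, 0.038, 0.707]
contact_force: [1.0, -0.1, 0.2]
finger_gap: 0.0001
t 38.2 pos [0.4717 0.203  0.2931] rot
 [[ 0.993  0.009 -0.117]
 [ 0.117  0.002  0.993]
 [ 0.009 -1.     0.001]] F [ 1.  -0.1  0.2] gap 0.0001 j [ 0.307 -0.132  1.639 -0.     1.625  0.19 ]
shift [ -76.3   21.7 -462.3] turn [-0.002  0.217  0.009] n>= 9.380781572432943
0.63 [0.4636, 0.206, 0.1121]
```

```bash
python3 -m inch '[-8,0,-50,0,0.03,0, -16,0,-100,0,0.06,0, -24,0,-150,0,0.09,0, -32,0,-200,0,0.12,0, -40,0,-250,0,0.15,0, -48,5,-300,0,0.18,0, -58,10,-350,0,0.2,0, -66,15,-400,0,0.217,0, -76,20,-447,0,0.217,0, -76,22,-462,0,0.217,0, -76,22,-462,0,0.217,0, -76,22,-462,0,0.217,0]' 120
python3 - <<'E'
from h import *
st(); p=shot('wrist','w23.png')
q=bot.capture('scene')
for n,pp in(('w',p),('s',q)):
 for t in('lid','lid_handle'):
  for d in bot.tip_of(pp,t): print(n,t,round(d['conf'],2),np.round(d['xyz'],4),np.round(proj(pp,d['xyz'])[0]))
E
```

```text
time: 39.5
position: [0.4467, -0.2646, 0.262]
tcp_rot: [-0.705, 0.037, -0.034, 0.707]
contact_force: [-0.1, 0.6, -0.1]
finger_gap: 0.0449
t 39.5 pos [ 0.4467 -0.2646  0.262 ] rot
 [[ 0.995 -0.003  0.101]
 [-0.101  0.003  0.995]
 [-0.004 -1.     0.003]] F [-0.1  0.6 -0.1] gap 0.0449 j [-0.634 -0.096  1.662  0.     1.581 -0.533]
w lid 0.63 [ 0.4499 -0.2629 -0.0028] [279. 170.]
w lid_handle 0.9 [ 0.445  -0.2654  0.1305] [275. 198.]
s lid 0.91 [ 0.4502 -0.2574  0.0005] [266. 178.]
s lid_handle 0.77 [ 0.4543 -0.2664  0.1281] [261. 143.]
```

View pics/w23.png

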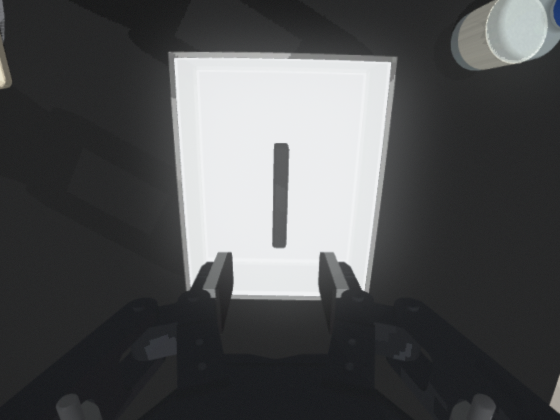

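Run:
```python
from h import *
p=bot.capture('wrist')
g=p['pixels'].max(2); m=np.uint8((g<90)); m[:130]=0;m[255:]=0;m[:,:250]=0;m[:,310:]=0
ys,xs=np.nonzero(m); print(len(xs),xs.min(),xs.max(),ys.min(),ys.max())
X=onz(p,np.c_[xs,ys],.135)[:,:2]
c=X.mean(0); rect=cv2.minAreaRect(np.float32(X*1000)); print(c,rect)
w,v=np.linalg.eigh(np.cov(X.T)); a=v[:,1]; a*=np.sign(a[1]); print('lid yaw',np.arctan2(-a[0],a[1]))
yaw=np.arctan2(-a[0],a[1])
C=np.array(rect[0])/1000; 
to([C[0],C[1],.110],yaw)
```

```text
Traceback (most recent call last):
ValueError: zero-size array to reduction operation minimum which has no identity
```

Run:
```python
from h import *
p=shot('wrist','w24.png'); a=p['pixels'].max(2); print(a[195,255:310], type(p['pixels']))
```

```text
[239 239 239 239 239 239 239 239 240 239 239 238 239 239 238 228 128  95
  96  99 101 100 100  99 100 101  99  99  96 103 155 235 239 239 239 238
 239 239 239 239 239 239 239 239 239 239 239 239 239 239 239 239 240 239
 239] <class 'numpy.ndarray'>
```

View pics/w24.png

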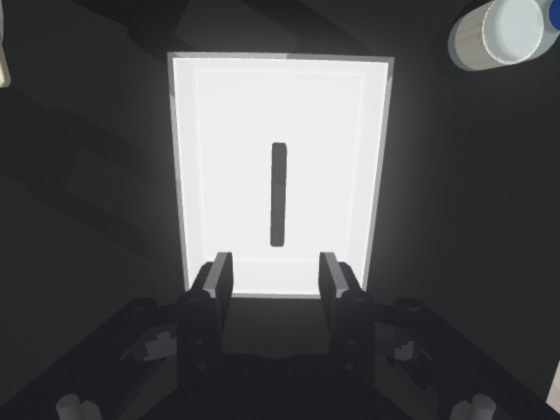

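```bash
cat > lid.py <<'E'
from h import *
p=bot.capture('wrist')
g=p['pixels'].max(2); m=np.uint8((g<150)); m[:130]=0;m[252:]=0;m[:,:250]=0;m[:,310:]=0
ys,xs=np.nonzero(m); print(len(xs),xs.min(),xs.max(),ys.min(),ys.max())
X=onz(p,np.c_[xs,ys],.135)[:,:2]
rect=cv2.minAreaRect(np.float32(X*1000)); print(X.mean(0),rect)
w,v=np.linalg.eigh(np.cov(X.T)); a=v[:,1]; a*=np.sign(a[1])
yaw=np.arctan2(-a[0],a[1]); C=np.array(rect[0])/1000;  print('lid yaw',yaw)
st(); to([C[0],C[1],.110],yaw)
E
python3 lid.py
```

```text
1448 270 286 142 245
[ 0.45047619 -0.2615529 ] ((450.2107849121094, -263.8321228027344), (100.91878509521484, 13.429319381713867), 83.14562225341797)
lid yaw -0.11791013682221073
t 39.95 pos [ 0.448  -0.2648  0.2646] rot
 [[ 0.995  0.     0.099]
 [-0.099 -0.     0.995]
 [ 0.    -1.    -0.   ]] F [-0.4  0.3 -0.3] gap 0.0451 j [-0.632 -0.099  1.659  0.     1.58  -0.533]
shift [  2.  154.6   1.2] turn [0.    0.019 0.   ] n>= 3.09211873775115
```

```bash
python3 -m inch '[2,50,1,0,0.018,0, 2,100,1,0,0.018,0, 2,135,1,0,0.018,0, 2,153,1,0,0.018,0, 2,153,1,0,0.018,0, 2,153,1,0,0.018,0]' 120; python3 -m inch '[0,0,0,0,0,0, 0,0,0,0,0,0, 0,0,0,0,0,0, 0,0,0,0,0,0, 0,0,0,0,0,0]' 255
python3 - <<'E'
from h import *
st(); shot('wrist','w25.png')
E
```

```text
time: 40.55
position: [0.4501, -0.2645, 0.112]
tcp_rot: [0.706, -0.042, 0.042, -0.706]
contact_force: [0.9, -0.1, -0.5]
finger_gap: 0.0452
time: 41.05
position: [0.4508, -0.2652, 0.1135]
tcp_rot: [0.707, -0.041, 0.043, -0.705]
contact_force: [-2.3, -0.6, 6.5]
finger_gap: 0.0129
t 41.05 pos [ 0.4508 -0.2652  0.1135] rot
 [[ 0.993  0.002  0.118]
 [-0.118 -0.002  0.993]
 [ 0.003 -1.    -0.002]] F [-2.3 -0.6  6.5] gap 0.0129 j [-0.63   0.009  1.836 -0.     1.294 -0.512]
```

View pics/w25.png

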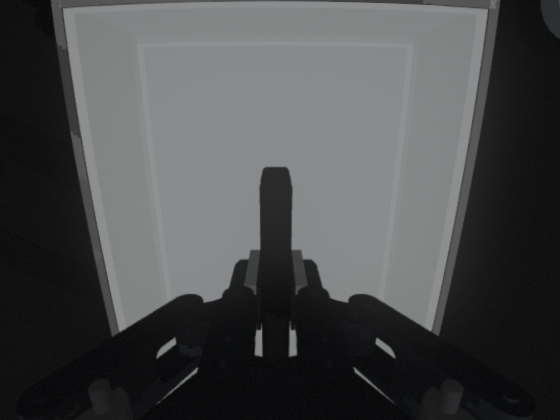

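```bash
python3 -m inch '[0,-10,0,0,0,0, 0,-30,0,0,0,0, 0,-60,0,0,0,0, 0,-90,0,0,0,0, 0,-120,0,0,0,0, 0,-150,0,0,0,0, 0,-175,0,0,0,0, 0,-190,0,0,0,0, 0,-190,0,0,0,0, 0,-190,0,0,0,0]' 255
python3 - <<'E'
from h import *
st(); shot('wrist','w26.png'); shot('scene','s26.png')
to([SH[0],SH[1],.30],SH[2])
E
```

```text
time: 42.1
position: [0.4496, -0.2642, 0.3003]
tcp_rot: [-0.706, 0.042, -0.041, 0.706]
contact_force: [0.1, 0.1, -5.2]
finger_gap: 0.0128
t 42.1 pos [ 0.4496 -0.2642  0.3003] rot
 [[ 0.993 -0.001  0.118]
 [-0.118  0.001  0.993]
 [-0.001 -1.     0.001]] F [ 0.1  0.1 -5.2] gap 0.0128 j [-0.63  -0.1    1.597  0.     1.646 -0.512]
shift [-3.060e+01  1.000e-01  5.204e+02] turn [-0.002 -0.235 -0.003] n>= 10.426676064308744
```

View pics/s26.png

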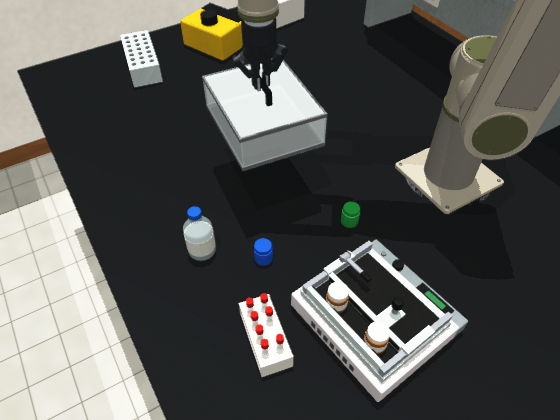

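```bash
python3 -m inch '[-1,0,15,0,0,0, -3,0,45,0,-0.015,0, -5,0,80,0,-0.03,0, -7,0,115,0,-0.045,0, -9,0,150,0,-0.06,0, -11,0,185,0,-0.075,0, -13,0,220,0,-0.09,0, -15,0,255,0,-0.105,0, -17,0,290,0,-0.12,0, -19,0,325,0,-0.14,0, -21,0,360,0,-0.16,0, -23,0,395,0,-0.18,0, -25,0,430,0,-0.2,0, -27,0,465,0,-0.215,0, -29,0,490,0,-0.228,0, -30,0,510,0,-0.235,0, -31,0,520,0,-0.235,0, -31,0,520,0,-0.235,0, -31,0,520,0,-0.235,0]' 255; python3 -m inch '[0,0,0,0,0,0, 0,0,0,0,0,0, 0,0,0,0,0,0]'
python3 - <<'E'
from h import *
st(); w=shot('wrist','w27.png'); p=shot('scene','s27.png'); t=shot('top','t27.png')
to([SH[0],SH[1],.30],SH[2])
cv2.imwrite('pics/s27c.png',cv2.resize(p['pixels'][130:400,240:500],None,fx=2.2,fy=2.2))
for n,pp in(('w',w),('s',p),('t',t)):
 for k in('lid','lid_handle'):
  for d in bot.tip_of(pp,k): print(n,k,round(d['conf'],2),np.round(d['xyz'],4))
E
```

```text
time: 44.1
position: [0.48, 0.255, 0.3008]
tcp_rot: [0.706, 0.041, -0.042, -0.706]
contact_force: [-0.5, 0.7, -5.8]
finger_gap: 0.0129
time: 44.4
position: [0.4805, 0.2549, 0.3015]
tcp_rot: [-0.706, -0.041, 0.041, 0.706]
contact_force: [-0.9, 0.7, -5.4]
finger_gap: 0.0128
t 44.4 pos [0.4805 0.2549 0.3015] rot
 [[ 0.993  0.    -0.116]
 [ 0.116  0.     0.993]
 [ 0.    -1.     0.   ]] F [-0.9  0.7 -5.4] gap 0.0128 j [ 0.394 -0.041  1.538 -0.     1.644  0.278]
shift [-0.3  1.4  1.3] turn [-0. -0.  0.] n>= 0.038280127331737794
w lid 0.66 [0.4786 0.2593 0.1857]
w lid_handle 0.81 [0.476  0.2574 0.316 ]
s lid 0.71 [0.4821 0.2627 0.1887]
s lid 0.25 [ 0.7115 -0.1209 -0.0012]
s lid_handle 0.64 [0.4864 0.2537 0.3145]
s lid_handle 0.32 [0.5643 0.267  0.0806]
t lid 0.69 [0.4772 0.2543 0.1829]
t lid_handle 0.93 [0.4796 0.2591 0.3132]
```

View pics/s27c.png

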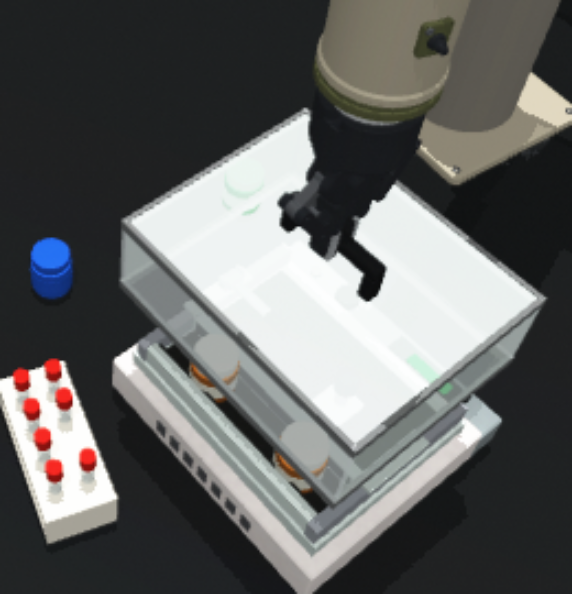

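View pics/w27.png

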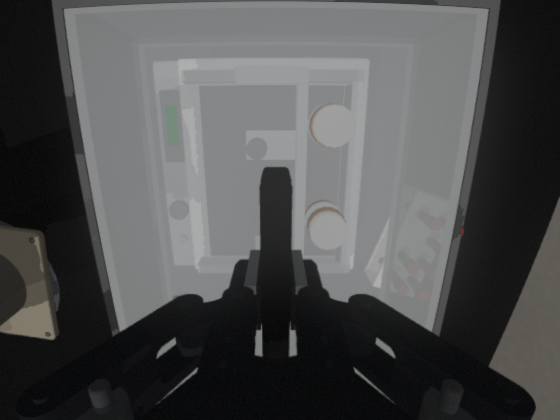

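```bash
python3 -m inch '[0,20,1,0,0,0, 0,45,1.5,0,0,0, 0,65,1.5,0,0,0, 0,75,1.5,0,0,0, 0,75,1.5,0,0,0, 0,75,1.5,0,0,0]' 255
python3 - <<'E'
from h import *
st(); w=shot('wrist','w28.png'); p=shot('scene','s28.png'); t=shot('top','t28.png')
def draw(p,fn,x0,y0,w,h,s):
    im=cv2.resize(p['pixels'][y0:y0+h,x0:x0+w],None,fx=s,fy=s,interpolation=cv2.INTER_CUBIC)
    def poly(P,col):
        u=(proj(p,sh(SH,P))-[x0,y0]+.5)*s-.5; cv2.polylines(im,[np.int32(np.round(u*16))],True,col,1,cv2.LINE_AA,4)
    B=np.array([[.108,.133,0],[.108,-.133,0],[-.108,-.133,0],[-.108,.133,0]])
    poly(B+[0,0,.115+.097],(0,0,255)); poly(B+[0,0,.115],(0,255,0))
    poly([[.115,.14,.062],[.115,-.14,.062],[-.115,-.14,.062],[-.115,.14,.062]],(255,0,0))
    cv2.imwrite('pics/'+fn,im)
draw(p,'d28s.png',260,170,240,220,2.7); draw(t,'d28t.png',70,160,190,160,4)
E
```

```text
time: 45.45
position: [0.4805, 0.2573, 0.2272]
tcp_rot: [-0.706, -0.042, 0.041, 0.706]
contact_force: [-0.3, 0.4, -5.1]
finger_gap: 0.013
t 45.45 pos [0.4805 0.2573 0.2272] rot
 [[ 0.993  0.001 -0.117]
 [ 0.117  0.     0.993]
 [ 0.001 -1.     0.   ]] F [-0.3  0.4 -5.1] gap 0.013 j [ 0.397 -0.017  1.649  0.     1.509  0.28 ]
```

View pics/d28s.png

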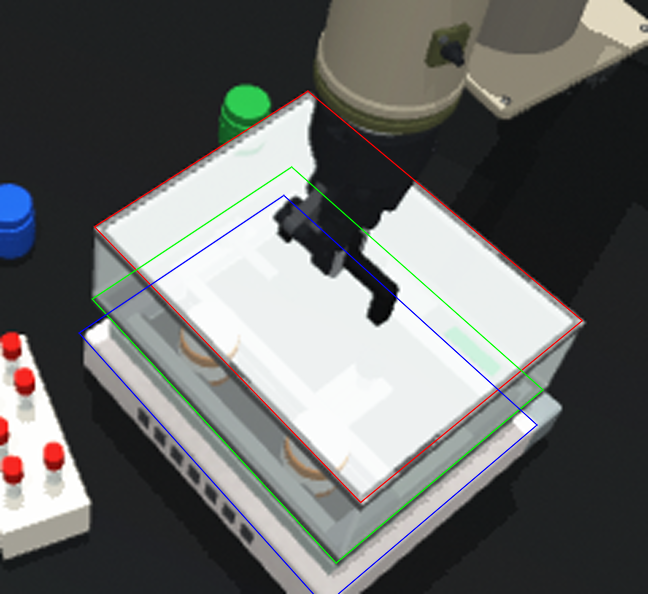

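View pics/d28t.png

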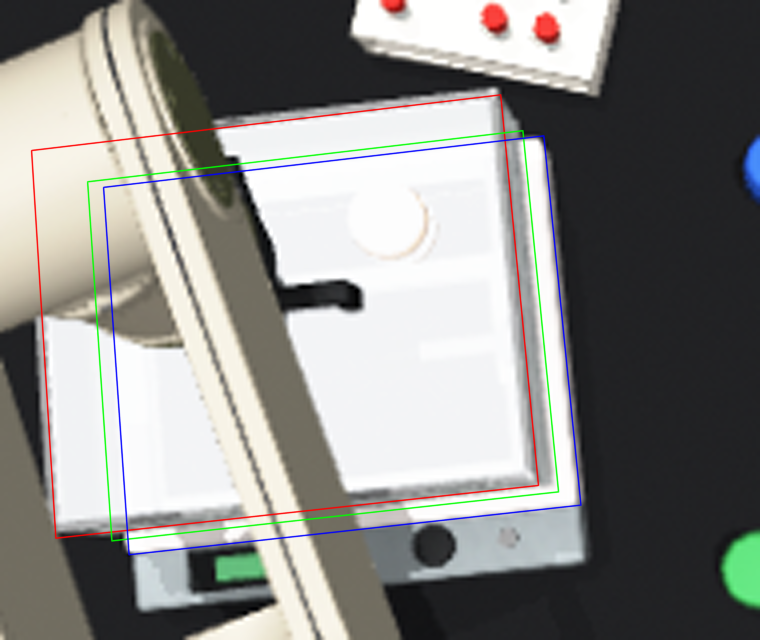

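View pics/w28.png

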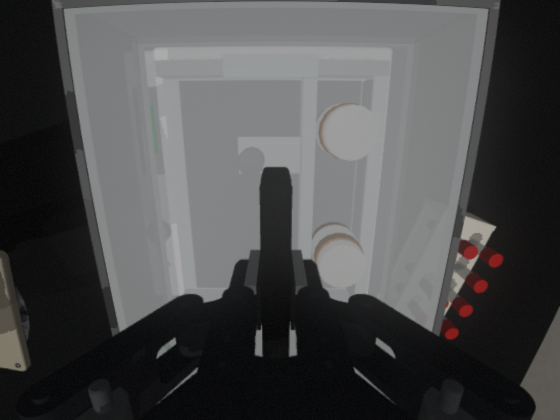

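```bash
cat > icp.py <<'E'
from h import *
from scipy.optimize import least_squares
from scipy.ndimage import map_coordinates
def fit(p,im,rectx,recty,z,v0,edges=(0,1,2,3),sgn=None,rng=4,it=8):
    g=cv2.GaussianBlur(cv2.cvtColor(im,cv2.COLOR_BGR2GRAY).astype(float),(0,0),.7)
    c=np.array([[rectx,recty,z],[rectx,-recty,z],[-rectx,-recty,z],[-rectx,recty,z]])
    S=np.concatenate([c[e]+(c[(e+1)%4]-c[e])*np.linspace(.06,.94,40)[:,None] for e in edges])
    v=np.array(v0,float)
    for _ in range(it):
        P=proj(p,sh(v,S)); 
        # outward normal in image: move outward
        O=S*[1.02,1.02,1]; n=[]
        for e_i,e in enumerate(edges):
            d=proj(p,sh(v,c[(e+1)%4]))[0]-proj(p,sh(v,c[e]))[0]; nn=np.array([d[1],-d[0]])/np.hypot(*d)
            ctr=proj(p,sh(v,[0,0,z]))[0]; m=(proj(p,sh(v,c[e]))[0]+proj(p,sh(v,c[(e+1)%4]))[0])/2
            n+= [nn if nn@(m-ctr)>0 else -nn]*40
        n=np.array(n); t=np.arange(-rng,rng+.01,.1)
        Q=P[:,None]+n[:,None]*t[None,:,None]
        val=map_coordinates(g,[Q[...,1],Q[...,0]],order=1,mode='nearest')
        gr=-np.gradient(val,axis=1) # bright inside -> dark outside positive
        k=gr.argmax(1); ok=gr.max(1)>1.0
        T=P+n*t[k][:,None]
        def f(u): return ((proj(p,sh(u,S))-T)*n).sum(1)[ok]
        r=least_squares(f,v,loss='soft_l1',f_scale=.3); v=r.x
        rng=max(1.5,rng*.8)
    print(np.round(v,4),'n',ok.sum(),'res px',round(np.median(np.abs(r.fun)),2)); return v
if __name__=='__main__':
    q=bot.capture('scene'); t=bot.capture('top')
    print('shaker top'); fit(t,cv2.imread('pics/top1.png'),.115,.14,.062,SH,edges=(0,1,3))
    print('shaker scene'); fit(q,cv2.imread('pics/s17.png'),.115,.14,.062,SH,edges=(0,1,))
    print('shaker scene'); fit(q,cv2.imread('pics/scene1.png'),.115,.14,.062,SH,edges=(0,1,3))
    print('lid top'); fit(t,cv2.imread('pics/t28.png'),.108,.133,.212,SH,edges=(1,2))
    print('lid scene'); fit(q,cv2.imread('pics/s28.png'),.108,.133,.212,SH,edges=(0,1,3))
E
python3 icp.py
```

```text
shaker top
[0.4793 0.2576 0.1155] n 120 res px 0.1
shaker scene
[0.4775 0.2576 0.1188] n 79 res px 0.2
shaker scene
[0.4776 0.2576 0.117 ] n 119 res px 0.11
lid top
[0.4865 0.2629 0.1145] n 73 res px 0.37
lid scene
[0.4802 0.2543 0.1149] n 120 res px 0.52
```

Run:
```python
from h import *
t=bot.capture('top'); q=bot.capture('scene')
def crop(p,X,fn,r=22,s=13):
    out=[]
    for P in X:
        u=proj(p,P)[0]; x0,y0=np.int32(u)-r
        im=cv2.resize(p['pixels'][y0:y0+2*r,x0:x0+2*r],None,fx=s/2,fy=s/2,interpolation=cv2.INTER_CUBIC); s2=s/2
        B=np.array([[.108,.133,0],[.108,-.133,0],[-.108,-.133,0],[-.108,.133,0]])
        for b,c in((B+[0,0,.212],(0,0,255)),(B+[0,0,.115],(0,255,0)),(B*[115/108,140/133,1]+[0,0,.062],(255,0,0))):
            cv2.polylines(im,[np.int32(((proj(p,sh([.4785,.2576,.1165],b))-[x0,y0]+.5)*s2-.5)*16)],True,c,1,cv2.LINE_AA,4)
        out.append(im)
    cv2.imwrite('pics/'+fn,np.hstack(out)[:, :800])
crop(t,[sh(SH,[.108,-.133,.16]),sh(SH,[-.108,-.133,.16])],'k1.png')
crop(q,[sh(SH,[.108,-.133,.16]),sh(SH,[.108,.133,.16])],'k2.png')
```

```text
(no output)
```

View pics/k1.png

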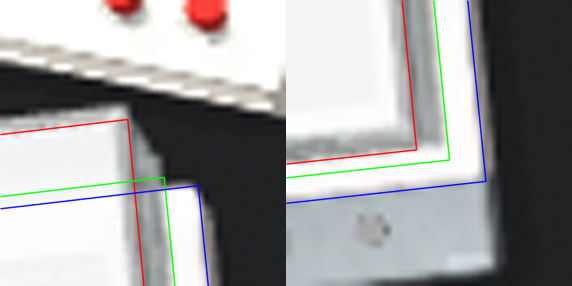

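View pics/k2.png

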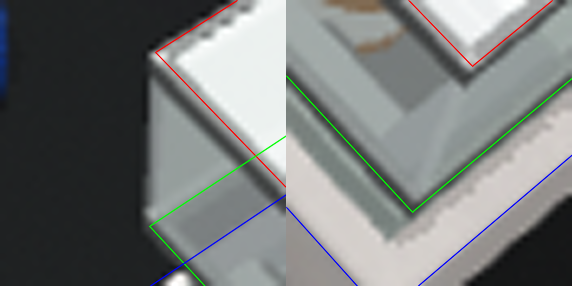

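```bash
python3 -m inch '[-1,0,0,0,0,0, -2.5,0,0,0,0,0, -2.5,0,0,0,0,0, -2.5,10,0,0,0,0, -2.5,20,0,0,0,0, -2.5,28,0,0,0,0, -2.5,28,0,0,0,0, -2.5,28,0,0,0,0]' 255
python3 - <<'E'
from h import *
t=bot.capture('top'); q=bot.capture('scene')
def crop(p,X,fn,v,r=22,s=6.5):
    out=[]
    for P in X:
        u=proj(p,P)[0]; x0,y0=np.int32(u)-r
        im=cv2.resize(p['pixels'][y0:y0+2*r,x0:x0+2*r],None,fx=s,fy=s,interpolation=cv2.INTER_CUBIC)
        B=np.array([[.108,.133,0],[.108,-.133,0],[-.108,-.133,0],[-.108,.133,0]])
        for b,c in((B+[0,0,.184],(0,0,255)),(B+[0,0,.087],(0,255,0)),(B*[115/108,140/133,1]+[0,0,.062],(255,0,0))):
            cv2.polylines(im,[np.int32(((proj(p,sh(v,b))-[x0,y0]+.5)*s-.5)*16)],True,c,1,cv2.LINE_AA,4)
        out.append(im)
    return np.hstack(out)
a=crop(t,[sh(SH,[.108,-.133,.13]),sh(SH,[-.108,-.133,.13])],'',[.4793,.2576,.1155])
b=crop(q,[sh(SH,[.108,-.133,.13]),sh(SH,[.108,.133,.13])],'',[.4776,.2576,.117])
cv2.imwrite('pics/k3.png',np.vstack([a,b])); st()
E
```

```text
time: 46.6
position: [0.4773, 0.2567, 0.1977]
tcp_rot: [0.706, 0.041, -0.042, -0.706]
contact_force: [-0.4, -0.8, -5.2]
finger_gap: 0.0129
t 46.7 pos [0.4779 0.2569 0.1987] rot
 [[ 0.993  0.001 -0.117]
 [ 0.117  0.     0.993]
 [ 0.001 -1.     0.   ]] F [ 0.2  0.1 -5.7] gap 0.0125 j [ 0.399 -0.008  1.692 -0.     1.457  0.282]
```

View pics/k3.png

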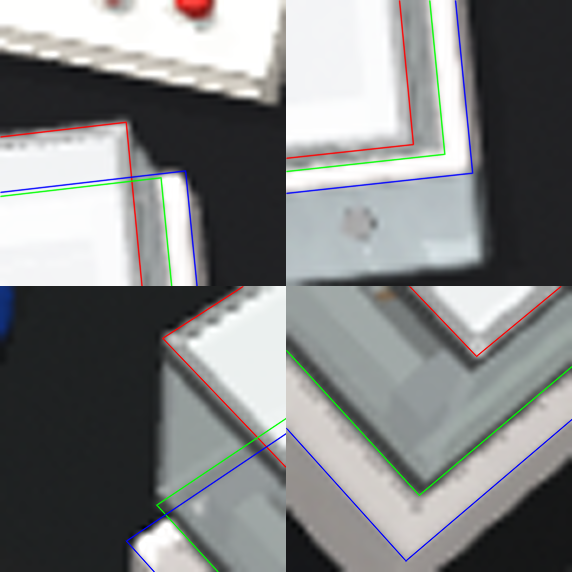

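```bash
python3 -m inch '[0,5,0,0,0,0, 0,10,0,0,0,0, 0,14,0,0,0,0, 0,14,0,0,0,0]' 255; python3 -m inch '[0,3,0,0,0,0, 0,6,0,0,0,0, 0,7,0,0,0,0, 0,7,0,0,0,0]' 255
```

```text
time: 47.1
position: [0.4771, 0.2565, 0.1832]
tcp_rot: [0.706, 0.041, -0.042, -0.706]
contact_force: [0.7, 0.3, -6.2]
finger_gap: 0.0127
time: 47.5
position: [0.4775, 0.2567, 0.177]
tcp_rot: [0.706, 0.041, -0.041, -0.706]
contact_force: [-0.1, -0.2, -4.7]
finger_gap: 0.0126
```

```bash
python3 -m inch '[0,1,0,0,0,0, 0,2,0,0,0,0, 0,2,0,0,0,0]' 255; python3 -m inch '[0,1,0,0,0,0, 0,2,0,0,0,0, 0,2,0,0,0,0]' 255
```

```text
time: 47.8
position: [0.4778, 0.2569, 0.1755]
tcp_rot: [-0.706, -0.041, 0.041, 0.706]
contact_force: [0.1, 0.8, -3.8]
finger_gap: 0.0125
time: 48.1
position: [0.4779, 0.2569, 0.1754]
tcp_rot: [-0.706, -0.042, 0.041, 0.706]
contact_force: [-7.4, -3.7, 10.1]
finger_gap: 0.0126
```

Contact at the expected height (0.175 → lower edge at 0.062). Release and rise.

```bash
python3 -m inch '[0,-1,0,0,0,0, 0,-1,0,0,0,0, 0,-1,0,0,0,0, 0,-1,0,0,0,0, 0,-25,0,0,0,0, 0,-70,0,0,0,0, 0,-120,0,0,0,0, 0,-120,-50,0,0,0, 0,-120,-100,0,0,0, 0,-120,-150,0,0,0, 0,-120,-200,0,0,0, 0,-120,-250,0,0,0, 0,-120,-300,0,0,0, 0,-120,-300,0,0,0, 0,-120,-300,0,0,0, 0,-120,-300,0,0,0]' 120
python3 - <<'E'
from h import *
from icp import fit
st(); t=shot('top','t30.png'); q=shot('scene','s30.png')
def crop(p,X,v,r=22,s=6.5):
    out=[]
    for P in X:
        u=proj(p,P)[0]; x0,y0=np.int32(u)-r
        im=cv2.resize(p['pixels'][y0:y0+2*r,x0:x0+2*r],None,fx=s,fy=s,interpolation=cv2.INTER_CUBIC)
        B=np.array([[.108,.133,0],[.108,-.133,0],[-.108,-.133,0],[-.108,.133,0]])
        for b,c in((B+[0,0,.159],(0,0,255)),(B+[0,0,.062],(0,255,0))):
            cv2.polylines(im,[np.int32(((proj(p,sh(v,b))-[x0,y0]+.5)*s-.5)*16)],True,c,1,cv2.LINE_AA,4)
        out.append(im)
    return np.hstack(out)
a=crop(t,[sh(SH,[.108,-.133,.11]),sh(SH,[-.108,-.133,.11]),sh(SH,[-.108,.133,.11]),sh(SH,[.108,.133,.11])][:],[.4793,.2576,.1155],s=4.5)
b=crop(q,[sh(SH,[.108,-.133,.11]),sh(SH,[.108,.133,.11]),sh(SH,[-.108,.133,.11]),sh(SH,[-.108,-.133,.11])],[.4776,.2576,.117],s=4.5)
cv2.imwrite('pics/k4.png',np.vstack([a,b])); cv2.imwrite('pics/s30c.png',cv2.resize(q['pixels'][190:400,270:490],None,fx=2.7,fy=2.7))
for n,pp in(('s',q),('t',t)):
 for k in('lid','lid_handle'):
  for d in bot.tip_of(pp,k): print(n,k,round(d['conf'],2),np.round(d['xyz'],4))
fit(t,t['pixels'],.108,.133,.159,SH,edges=(0,3)); fit(q,q['pixels'],.108,.133,.159,SH,edges=(0,1,3))
E
```

```text
time: 49.7
position: [0.5126, -0.0403, 0.2932]
tcp_rot: [-0.706, -0.041, 0.042, 0.706]
contact_force: [-0.7, -0.1, -0.6]
finger_gap: 0.0453
t 49.7 pos [ 0.5126 -0.0403  0.2932] rot
 [[ 0.993 -0.    -0.117]
 [ 0.117  0.001  0.993]
 [-0.    -1.     0.001]] F [-0.7 -0.1 -0.6] gap 0.0453 j [-1.790e-01 -1.210e-01  1.628e+00  1.000e-03  1.634e+00 -2.960e-01]
s lid 0.93 [0.4754 0.2623 0.0645]
s lid_handle 0.77 [0.4807 0.2539 0.1889]
t lid_handle 0.96 [0.478  0.2583 0.1883]
[0.4808 0.2596 0.1166] n 80 res px 0.21
[0.4772 0.2539 0.1153] n 120 res px 0.5
```

View pics/k4.png

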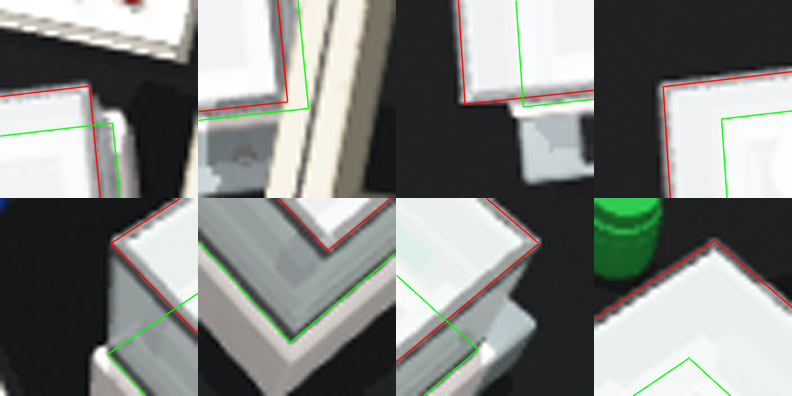

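View pics/s30c.png

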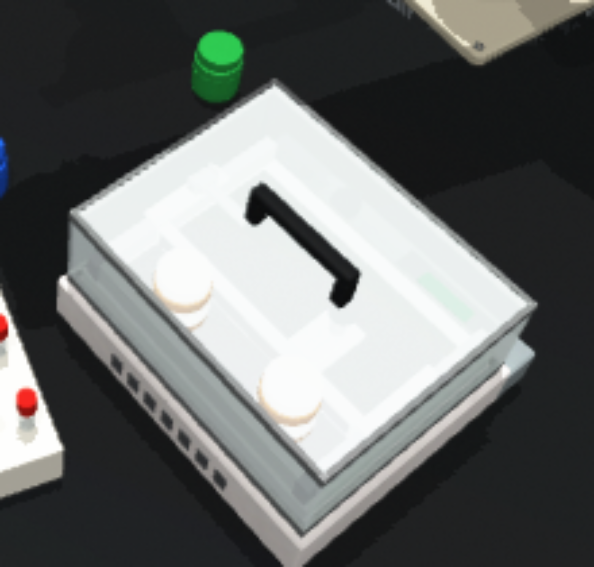

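```bash
python3 -c "
from rig import bot
print(bot.job_done())"
```

```text
the job is handed in; nothing more can be done
None
```

The shaker is loaded and I handed the job in at about 50 s of the 210 s limit. No verdict came back.

**What I did**
1. I flipped the cam lever up and slid the clamp bar back.
2. I stood the two white-capped amber jars against the back rail, about 50 mm either side of its middle. There were only two. The blue and green look-alikes, the bottle and the rack were not touched.
3. I slid the bar up until it stalled against the jars at about 15 N, then flipped the lever down.
4. After that first stroke the lever was still about 0.12 rad up. I pressed it down to its stop with closed fingers.
5. I put the lid on, shifting it 2.5 mm sideways before it went over the plinth.

**Last checks**
- **Lever:** its grip read z 0.112 m against 0.114 m when flat, so it is down.
- **Lid height:** it touched down at the expected height, with its lower edge at about 0.062 m.
- **Lid position:** its edges matched the seated outline at every corner that showed, in both cameras. The top-camera fit put it within about 3 mm of the shaker's centre and 0.002 rad square.
- **Jars and gripper:** both jars are upright at the rail, and the gripper is clear of everything.

**Where checks disagreed or were weak**
- The scene-camera fit put the lid about 4 mm off in y, but with a poorer match.
- Network readings of the jars' x scattered from 0.056 to 0.064 m, against 0.062 m when held at the rail.
- I could not read the bar gap exactly. I took it as about 46 mm from the jars' diameter and the stall, while the knob position suggested about 48 mm.

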